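Washed sweet measures onto the drying rack, servings counter back to zero

TASK

The sweet measures and the scoop have just been washed: put every steel measure upside down over a peg of the drying rack, one to a peg and standing flat on the plate, and lay the scoop right way up and lengthwise on the black drip mat. Only when all of them are put away, turn the knob of the servings counter back, anticlockwise, all the way to its zero stop. Leave the other goods on the counter where they are.

Things in the scene. Friction and masses are not known exactly. Their poses are not given: they have to be found in the camera images.
- measure_0_mid (a point): a square sweet measure, an open steel cup with flat sides: 46 x 46 mm outside, 66 mm long, walls 3 mm, closed base 4 mm, 90 g. At the start it lies on one side, mouth roughly away from the robot. This point is its centre; its own x axis runs from the closed base to the open mouth (mouth rim 33 mm from the centre, outside of the base 33 mm the other way), so upside down x points straight down. Two or three of the measures are there.
- measure_1_mid (a point): a square sweet measure, an open steel cup with flat sides: 46 x 46 mm outside, 66 mm long, walls 3 mm, closed base 4 mm, 90 g. At the start it lies on one side, mouth roughly away from the robot. This point is its centre; its own x axis runs from the closed base to the open mouth (mouth rim 33 mm from the centre, outside of the base 33 mm the other way), so upside down x points straight down. Two or three of the measures are there.
- measure_2_mid (a point): a square sweet measure, an open steel cup with flat sides: 46 x 46 mm outside, 66 mm long, walls 3 mm, closed base 4 mm, 90 g. At the start it lies on one side, mouth roughly away from the robot. This point is its centre; its own x axis runs from the closed base to the open mouth (mouth rim 33 mm from the centre, outside of the base 33 mm the other way), so upside down x points straight down. Two or three of the measures are there.
- peg_0 (a point): an upright round steel peg of the drying rack, 18 mm thick with a domed top 49 mm above this point, which lies on the peg's axis on the top of the rack's plate (the mouth rim of a measure put over the peg rests at this height, its centre 33 mm above). The fixed plate is 100 mm deep, 345 mm wide and 12 mm thick and carries three pegs in a row, 115 mm apart along its y axis; x points away from the robot
- peg_1 (a point): an upright round steel peg of the drying rack, 18 mm thick with a domed top 49 mm above this point, which lies on the peg's axis on the top of the rack's plate (the mouth rim of a measure put over the peg rests at this height, its centre 33 mm above). The fixed plate is 100 mm deep, 345 mm wide and 12 mm thick and carries three pegs in a row, 115 mm apart along its y axis; x points away from the robot
- peg_2 (a point): an upright round steel peg of the drying rack, 18 mm thick with a domed top 49 mm above this point, which lies on the peg's axis on the top of the rack's plate (the mouth rim of a measure put over the peg rests at this height, its centre 33 mm above). The fixed plate is 100 mm deep, 345 mm wide and 12 mm thick and carries three pegs in a row, 115 mm apart along its y axis; x points away from the robot
- reset_knob (a joint): turn of the servings counter's reset knob, rad: 0 at the zero stop, growing clockwise seen from above; it starts somewhere between 1.8 and 4.2. It turns stiffly (about 0.04 N m) and stays where it is left
- reset_knob_grip (a point): on the axis of the reset knob, at the height to grip, 37 mm above the top of the fixed counter housing (a flat white box 104 x 104 mm, 38 mm high). The black grip is an upright bar 51 mm long along this point's x axis, 14 mm thick along its y axis, from 17 mm below this point to 7 mm above it, on a disc of 54 mm diameter; axes turn with the knob. The end with the white line is the pointer (-x); at zero it points to the thick mark, on the housing's robot side
- scoop_handle (a point): point on the centre line of the straight round handle (16 mm thick) of the cast metal sweet scoop (46 wide, 167 long, 47 high, 90 g, lying right way up), where it can be gripped from above; 20 mm behind the scoop's middle and 20 mm above what the scoop lies on, near its centre of mass; its own y axis runs along the scoop towards the handle's end, z is up; the handle slopes down a little to its end (about 0.19 rad)
- scoop_mid (a point): centre of the scoop's extents (23.5 mm above what it lies on); the same axes. The scoop reaches 83 mm either way along y (its open bowl at -y, its handle at +y) and 23 mm either way along x
- mat_top (a point): centre of the top of the black ribbed rubber drip mat, fixed, 105 mm along its x axis and 205 mm along its y axis, 5 mm thick: long enough for the scoop lengthwise, either way round
- mint_tin_0: a mint tin 60 x 90 x 22 mm (long along its y), other goods: leave it alone; origin under its centre
- bar_0: a wrapped bar lying flat, 52 x 153 x 14 mm (long along its y), other goods: leave it alone; origin under its centre
- price_stand_0: a small price card stand, 40 x 75 x 59 mm, other goods: leave it alone; origin under its centre
- tape_roll: a roll of tape lying flat, 90 mm across, 48 mm high, other goods: leave it alone; origin under its centre

How it is judged (in metres and radians):
On the way, in this order (a step that is already met when the one before it is completed fails the run):
1. every measure stands upside down over a peg and the scoop lies on the drip mat (angle between each of measure_0_mid, measure_1_mid, measure_2_mid's own x axis and vertical above 3.02159 rad and ((horizontal distance between measure_0_mid and peg_0 below 0.02 m and z of measure_0_mid in the frame of peg_0 between 0.027 and 0.039 m) or (horizontal distance between measure_0_mid and peg_1 below 0.02 m and z of measure_0_mid in the frame of peg_1 between 0.027 and 0.039 m) or (horizontal distance between measure_0_mid and peg_2 below 0.02 m and z of measure_0_mid in the frame of peg_2 between 0.027 and 0.039 m)) and ((horizontal distance between measure_1_mid and peg_0 below 0.02 m and z of measure_1_mid in the frame of peg_0 between 0.027 and 0.039 m) or (horizontal distance between measure_1_mid and peg_1 below 0.02 m and z of measure_1_mid in the frame of peg_1 between 0.027 and 0.039 m) or (horizontal distance between measure_1_mid and peg_2 below 0.02 m and z of measure_1_mid in the frame of peg_2 between 0.027 and 0.039 m)) and ((horizontal distance between measure_2_mid and peg_0 below 0.02 m and z of measure_2_mid in the frame of peg_0 between 0.027 and 0.039 m) or (horizontal distance between measure_2_mid and peg_1 below 0.02 m and z of measure_2_mid in the frame of peg_1 between 0.027 and 0.039 m) or (horizontal distance between measure_2_mid and peg_2 below 0.02 m and z of measure_2_mid in the frame of peg_2 between 0.027 and 0.039 m)) and x of scoop_mid in the frame of mat_top between -0.035 and 0.035 m and y of scoop_mid in the frame of mat_top between -0.03 and 0.03 m and height (world z) of scoop_mid below 0.04 m and angle between scoop_mid's own z axis and vertical below 0.3 rad and angle between the y axis of scoop_mid and the y axis of mat_top, either way round below 0.4 rad), for 0.3 s.
2. the knob is back at its zero stop (value of joint reset_knob below 0.08 rad), for 0.2 s.
At the end, for the whole second after the job is handed in: Every measure stands upside down (within 0.12 rad) round a peg with its rim on the plate, the scoop lies right way up wholly on the drip mat (centre within 35 mm across and 30 mm along, within 0.4 rad of lengthwise), the counter's knob is within 0.08 rad of its zero stop, and all is at rest (all of step 1 and value of joint reset_knob below 0.08 rad and linear speed of each of measure_0, measure_1, measure_2, scoop below 0.02 m/s); the robot touches nothing.
It fails at once if other goods knocked away or over (moved more than 50 mm) (distance of any of mint_tin_0, bar_0, price_stand_0, tape_roll from where it was at the start of the episode above 0.05 m).
Of measure_0, measure_1, measure_2 only 2 to 3 are there at a start; the rules pass over those that are not, and their reading is None.
At some moment in a run one of measure_0, measure_1, measure_2 may be knocked a few centimetres aside while the robot is not near it.
Once in a run the grip may slacken for a moment while it holds something.
It also fails if it takes over 210 s, if anything falls off the work surface, if the arm or the gripper's body presses on something with over 40 N, if the wrist force passes 120 N, or if a joint passes its speed limit or range.

ROBOT

A 6-joint arm with a two-finger parallel gripper is mounted at the origin on a cart in front of the work surface, level with it; the furniture and walls round the work are solid. World frame = base frame: x ahead of the robot, y to its left, z up, the work surface at z = 0. Lengths are in mm, angles in rad, forces in N, time in s.
With the tool pointing down it reaches from about 275 to 825 mm from the base axis. Payload 5.2 kg.
Tool frame: the origin (TCP) lies midway between the tips of the shut fingers; the grasp point (between the pads) lies bot.grip_point_offset behind it (bot.grip_point_offset is the distance from the TCP to the grasp point, in mm); z points along the fingers, y is the line along which they close (so a half turn about z gives the same grasp; the last joint's range is limited). The gripper opens to 93 mm and grips with 3 to 60 N. Pads are 15 mm wide; open, the fingers measure 128 mm over their backs; the gripper's body (75 mm by 188 mm) begins 65 mm behind the grasp point.
Start: joints at [-1.467, 0.259, 1.535, -0, 1.348, -0.203], TCP at [166.126, -524.316, 218.653] pointing down, gripper open.
Joint ranges: [-3.14, 3.14], [-0.91, 2.08], [0.19, 2.58], [-1.22, 4.36], [0.22, 2.71], [-3.12, 3.12]. Speed limits (rad/s): [2.57, 2.57, 3.14, 3.14, 3.14, 3.14].

INTERFACE

Orientations are given as a 3x3 rotation matrix whose columns are the frame's x, y, z axes.
In Python, from bench import bot, cams, job gives the robot as it stands.
- The arm moves only by the shell command python3 -m handwheel 'ROWS' [FORCE]. ROWS is JSON, a list of rows, each a list of 3 entries, a list of its own where there are three numbers: the turn, a rotation vector about the tool's x, y, z in rad, then the shift along the tool's x, y, z in mm, then the finger opening in mm, from 0 to 93. A call has 1 to 8 rows; each row shifts and turns the commanded pose from where the row before left it, along the tool's axes as they then stand; what a row does not reach is not made up. A row lasts 1/12 s, in which the tool goes at most 41.7 mm and 7.16 degrees, less where a joint would pass 70% of its speed; a pose out of reach is approached as far as the arm can. A call is refused whole if a number of a shift passes 41.7 or a number of a turn 0.125, either way. A call with a gripper value outside its range is refused whole. The fingers move at their own pace and stop on an object; FORCE is the grip in N (left out, the last holds). Time passes only in rows, so rows that do not move let the fingers close. It gives the time, the measured TCP pose, the force, the opening and the grip force at its end, in the units of the state.
- bot.read_state(): the state, without advancing time (a new reading comes with each control period).
- cams.capture(name): name is "side" or "top" or "wrist"; returns the picture (400x640x3 uint8, red, green, blue); there is no depth.
- cams.calibration(name): a dict with "intrinsics" (3x3 intrinsics, pixels), "extrinsics" (4x4, takes a point from camera to world coordinates). Camera axes: x right, y up, looking along -z (the intrinsics and any distortion apply to the point x, -y, -z); pixel columns grow to the right and rows downward; lengths in mm; the calibration is good to about 2 mm. A picture is of the moment at which its call begins: read the wrist's pose just before it. calibration takes no time and is no camera call; for the wrist camera it gives the pose at the moment of the call.
- job.sign_off(): hands the job in; it is judged then, once.
Trained networks look in the newest picture that a camera, given by its name, has taken for a name from the list of things; names that differ only in an ending like _2 or _b are one class to them, and where a whole thing is asked for, a point or a joint stands for the part that bears it (a point fixed in the world has none). Each returns a list of dicts, best first, with "score" (0 to 1); they miss things now and then, are a little off and sometimes report something else, mostly with a low value. They report only what shows in the picture. A call takes as long as a camera call.
- cams.recognise(camera, name): "extent" ([left, top, width, height] in pixels, round what is visible of it).
- cams.silhouettes(camera, name): "pixels" (400x640 bool, what is visible of it) and "extent" ([left, top, width, height] in pixels, round what is visible of it).
- cams.pinpoint(camera, name): "position" ([column, row] in pixels: a listed point, or the origin of a listed thing).
The state is a dict: "time_s": time; "joint_positions": joint angles; "joint_velocities": joint speeds; "joint_torque": joint torques, N m; "eef_pos": TCP position; "ee_rot": TCP orientation; "contact_force": force on the tool from outside, world axes, zero at the start; "torque": the same for the moment, N m; "opening": opening from 0.0 (shut) to 1.0 (fully open); "finger_force": force on a finger pad.
Only numpy, scipy, OpenCV 4.12 (cv2) and the standard library are available. Lean on these libraries where they do the work, as an engineer would, in place of code of your own. Each camera call takes 0.05 s, during which the arm holds its last target. There are 200 camera calls.

## Working session

There is one attempt and no reset: what is moved stays moved. The work goes in short steps, Python scripts to look and compute and a shell command to move; the robot and the scene stay as the last step left them, time stands still between calls to the robot, and variables do not carry over. Pictures are saved under pics/ and viewed, at most 14 in all, crops included, and the job is handed in when it is done.

```bash
ls; mkdir -p pics
python3 - <<'E'
from bench import bot,cams,job
import cv2
s=bot.read_state();print(s['time_s'],s['eef_pos'],s['ee_rot'],bot.grip_point_offset)
for c in ("top","side"):
    im=cams.capture(c);cv2.imwrite(f"pics/{c}0.png",im[:,:,::-1])
    k=cams.calibration(c);print(c,k)
    for n in ("measure_0_mid","peg_0","reset_knob_grip","scoop_handle","scoop_mid","mat_top","mint_tin_0","bar_0","price_stand_0","tape_roll"):
        print(n,[(round(d['score'],2),[int(v) for v in d['position']]) for d in cams.pinpoint(c,n)][:4])
E
```

```text
pics
0.0 [ 166.06702227 -523.76473023  217.81824221] [[ 9.53317019e-01  3.01971241e-01 -1.77149949e-04]
 [ 3.01971061e-01 -9.53315397e-01  1.79782368e-03]
 [ 3.74011275e-04 -1.76739007e-03 -9.99998368e-01]] 18.8
top {'intrinsics': array([[463.12762172,   0.        , 321.74369996],
       [  0.        , 463.12762172, 195.39444497],
       [  0.        ,   0.        ,   1.        ]]), 'extrinsics': array([[ 5.39043954e-03,  9.82528891e-01, -1.86032045e-01,
         2.91342843e+02],
       [-9.99976050e-01,  6.10382432e-03,  3.26219759e-03,
        -5.04172380e+01],
       [ 4.34071031e-03,  1.86010005e-01,  9.82538262e-01,
         1.44514242e+03],
       [ 0.00000000e+00,  0.00000000e+00,  0.00000000e+00,
         1.00000000e+00]])}
measure_0_mid [(0.78, [389, 194]), (0.34, [341, 169])]
peg_0 [(0.92, [282, 180]), (0.72, [209, 184]), (0.69, [246, 181])]
reset_knob_grip [(0.76, [443, 230])]
scoop_handle [(0.58, [355, 238])]
scoop_mid [(0.78, [358, 242])]
mat_top [(0.73, [190, 230]), (0.67, [259, 236])]
mint_tin_0 [(0.7, [340, 167]), (0.43, [390, 193])]
bar_0 [(0.88, [386, 172])]
price_s
[... 210 characters left out ...]
     ,   1.        ]]), 'extrinsics': array([[ 8.03288336e-01,  3.75647041e-01, -4.62187353e-01,
        -1.94471091e+02],
       [-5.95353799e-01,  4.84575372e-01, -6.40890445e-01,
        -1.06229636e+03],
       [-1.67839907e-02,  7.89984816e-01,  6.12896638e-01,
         1.04782595e+03],
       [ 0.00000000e+00,  0.00000000e+00,  0.00000000e+00,
         1.00000000e+00]])}
measure_0_mid [(0.71, [374, 250])]
peg_0 [(0.57, [281, 169])]
reset_knob_grip [(0.61, [381, 286])]
scoop_handle []
scoop_mid [(0.3, [352, 237])]
mat_top [(0.82, [266, 206])]
mint_tin_0 [(0.72, [358, 221])]
bar_0 [(0.95, [390, 244]), (0.23, [419, 272])]
price_stand_0 [(0.75, [420, 272]), (0.37, [353, 235])]
tape_roll []
```

Run:
```python
import cv2
a=cv2.imread("pics/top0.png")[130:300,140:500];b=cv2.imread("pics/side0.png")[110:340,180:500]
cv2.imwrite("pics/topc.png",cv2.resize(a,(800,378),interpolation=cv2.INTER_CUBIC));cv2.imwrite("pics/sidec.png",cv2.resize(b,(800,575),interpolation=cv2.INTER_CUBIC))
```

```text
(no output)
```

View pics/topc.png

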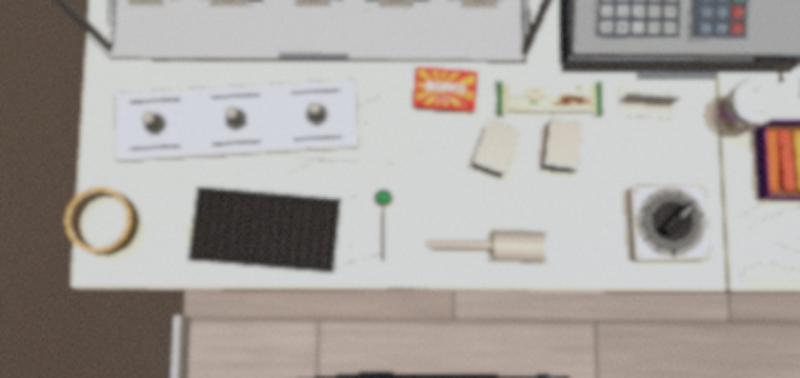

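View pics/sidec.png

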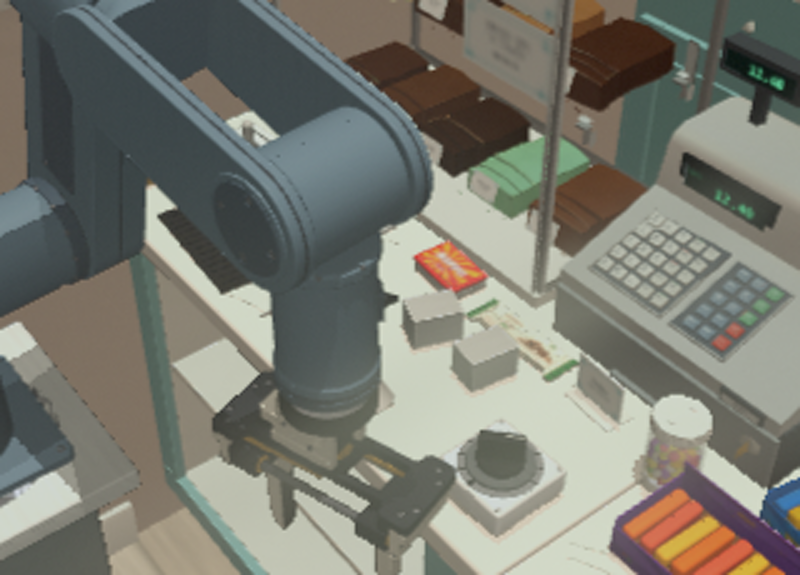

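The top view shows two measures (full-image pixels about 362,197 and 393,195), the scoop with its handle to the left (358,240) and the mat at (259,236). The pegs are at (209,184), (246,181) and (282,180), and the knob is at (443,230) with its pointer up and to the right. There is also an unlisted green-topped pole at (312,219). The side view is mostly blocked by the arm, but it confirms two measures.

```bash
cat > h.py <<'E'
import numpy as np,cv2
from bench import bot,cams,job
def ray(c,px,cal=None):
    k=cal or cams.calibration(c);K=k['intrinsics'];E=k['extrinsics']
    d=np.linalg.inv(K)@np.array([px[0],px[1],1.]);d=E[:3,:3]@np.array([d[0],-d[1],-d[2]]);return E[:3,3],d
def at(c,px,z,cal=None):
    o,d=ray(c,px,cal);return o+d*(z-o[2])/d[2]
def proj(c,p,cal=None):
    k=cal or cams.calibration(c);q=np.linalg.inv(k['extrinsics'])@np.r_[p,1];u=k['intrinsics']@np.array([q[0],-q[1],-q[2]]);return u[:2]/u[2]
def st():
    s=bot.read_state();R=np.array(s['ee_rot']);return s,np.array(s['eef_pos']),R
def to(pos,R2):
    """total rotvec (tool axes) and shift in present tool axes to reach pose"""
    s,p,R=st();rv=cv2.Rodrigues(R.T@R2)[0].ravel();return np.round(rv,3),np.round(R.T@(np.array(pos)-p),1)
def tool(az,tilt,flip=1):
    """tool z pointing outwards along azimuth az, tilt rad from straight down; y horizontal"""
    r=np.array([np.cos(az),np.sin(az),0]);z=r*np.sin(tilt)+np.array([0,0,-np.cos(tilt)])
    y=flip*np.cross([0,0,1],r);return np.c_[np.cross(y,z),y,z]
E
python3 - <<'E'
from h import *
r=lambda v:np.round(v,0)
for n,p,z in [("peg",(282,180),12),("peg",(246,181),12),("peg",(209,184),12),("knob",(443,230),75),("scmid",(358,242),23.5),("mat",(259,236),5),("polebase",(312,247),0),("tin",(340,167),0),("bar",(386,172),0)]:print(n,r(at("top",p,z)))
b=at("top",(312,247),0);print([(h,r(proj("top",[b[0],b[1],h]))) for h in (100,150,200)])
cams.capture("top")
for n,z in (("measure_0_mid",30),("scoop_mid",20),("mat_top",5),("reset_knob",38)):
  for d in cams.silhouettes("top",n):
    m=d['pixels'].astype(np.uint8);c,_=cv2.findContours(m,0,2);c=max(c,key=len).reshape(-1,2)
    w=np.array([at("top",q,z)[:2] for q in c],np.float32);print(n,round(d['score'],2),d['extent'],[np.round(v,1) for v in cv2.minAreaRect(w)])
E
```

```text
peg [612.  71.  12.]
peg [608. 185.  12.]
peg [597. 301.  12.]
knob [ 448. -416.   75.]
scmid [ 416. -167.   24.]
mat [434. 139.   5.]
polebase [401. -26.   0.]
tin [ 658. -113.    0.]
bar [ 643. -261.    0.]
[(100, array([311., 244.])), (150, array([311., 243.])), (200, array([311., 241.]))]
measure_0_mid 0.92 [383.6, 180.5, 19.2, 27.6] [array([ 560.9, -274.3]), array([51.4, 76. ]), np.float64(82.3)]
scoop_mid 0.76 [329.7, 235.6, 54.3, 11.2] [array([ 423.8, -167.7]), array([ 46.2, 160.5]), np.float64(0.3)]
scoop_mid 0.3 [351.1, 185.7, 24.5, 23.1] [array([ 558.4, -181.8]), array([47.3, 74. ]), np.float64(71.2)]
mat_top 0.56 [226.3, 215.3, 67.7, 39.7] [array([444.2, 140.3]), array([203.8, 103.8]), np.float64(84.8)]
reset_knob 0.81 [434.0, 221.2, 16.6, 18.8] [array([ 454.2, -425.8]), array([46. , 49.5]), np.float64(0.3)]
reset_knob 0.45 [326.3, 156.2, 27.8, 27.2] [array([ 638.7, -111.6]), array([85.3, 61.1]), np.float64(85.0)]
```

Run:
```python
from h import *
az=np.radians(-18.8);R=tool(az,.785,1);u=np.array([np.cos(az),np.sin(az),0])
g=np.array([558.4,-181.8,25])-5*u; tcp=g+18.8*R[:,2]-130*R[:,2]
print(tcp.round(),*to(tcp,R)); print(bot.read_state()['joint_positions'])
R0=tool(az,0,1);print(*to(tcp,R0)); 
s,p,Rn=st();k=cams.calibration("wrist");E=k['extrinsics'];print('cam in tool',(Rn.T@(E[:3,3]-p)).round(),(Rn.T@E[:3,:3]).round(2),k['intrinsics'][0,0])
```

```text
[ 479. -155.  104.] [-0.97  -0.319 -2.344] [ 410.1 -257.6  115. ]
[-1.46677319e+00  2.58606449e-01  1.53500709e+00 -2.51269986e-05
  1.34801563e+00 -2.02756787e-01]
[-0.    -0.    -2.507] [ 410.1 -257.6  115. ]
cam in tool [  77.    0. -165.] [[-0.    0.96  0.28]
 [ 1.    0.   -0.  ]
 [-0.    0.28 -0.96]] 329.62761014953884
```

```bash
python3 -m handwheel '[[[0,0,0],[34,-21,0],70],[[0,0,0],[34,-21,0],70],[[0,0,0],[34,-21,0],70],[[0,0,0],[34,-21,0],70],[[0,0,0],[34,-22,0],70],[[0,0,0],[34,-22,0],70],[[0,0,0],[34,-22,0],70],[[0,0,0],[34,-22,0],70]]' 
python3 -m handwheel '[[[0,0,0],[34,-21,0],70],[[0,0,0],[34,-21,0],70],[[0,0,0],[34,-21,0],70],[[0,0,0],[34,-21,0],70],[[0,0,-0.12],[0,0,0],70],[[0,0,-0.12],[0,0,0],70],[[0,0,-0.12],[0,0,0],70],[[0,0,-0.12],[0,0,0],70]]'
python3 -m handwheel '[[[0,0,-0.12],[0,0,0],70],[[0,0,-0.12],[0,0,0],70],[[0,0,-0.12],[0,0,0],70],[[0,0,-0.12],[0,0,0],70],[[0,0,-0.12],[0,0,0],70],[[0,0,-0.12],[0,0,0],70],[[0,0,-0.12],[0,0,0],70],[[0,0,-0.12],[0,0,0],70]]'
python3 -m handwheel '[[[0,0,-0.12],[0,0,0],70],[[0,0,-0.12],[0,0,0],70],[[0,0,-0.12],[0,0,0],70],[[0,0,-0.12],[0,0,0],70],[[0,0,-0.12],[0,0,0],70],[[0,0,-0.12],[0,0,0],70],[[0,0,-0.12],[0,0,0],70],[[0,0,-0.12],[0,0,0],70]]'
python3 - <<'E'
from h import *
az=np.radians(-18.8);R=tool(az,.785,1);u=np.array([np.cos(az),np.sin(az),0])
g=np.array([558.4,-181.8,25])-5*u; tcp=g+18.8*R[:,2]-130*R[:,2]
print(*to(tcp,R)); s,p,_=st();print(p,s['time_s'],s['joint_positions'])
im=cams.capture("wrist");cv2.imwrite("pics/w1.png",im[:,:,::-1])
for n in ("measure_0_mid","scoop_handle"):print(n,[(round(d['score'],2),np.round(d['position']),at("wrist",d['position'],23 if n[0]=='m' else 20).round()) for d in cams.pinpoint("wrist",n)])
E
```

```text
time_s: 2.02
eef_pos: [374.4, -276.6, 218.9]
ee_rot: [[0.953, 0.302, 0.0], [0.302, -0.953, -0.001], [0.0, 0.001, -1.0]]
contact_force: [0.9, -0.6, -0.6]
opening: 0.752
finger_force: 0.0
time_s: 2.68
eef_pos: [478.0, -156.4, 218.6]
ee_rot: [[0.701, 0.713, -0.0], [0.713, -0.701, -0.0], [-0.0, -0.0, -1.0]]
contact_force: [0.3, -0.6, 0.3]
opening: 0.754
finger_force: 0.0
time_s: 3.35
eef_pos: [477.8, -157.0, 218.7]
ee_rot: [[-0.181, 0.984, 0.0], [0.984, 0.181, -0.0], [-0.0, 0.0, -1.0]]
contact_force: [-0.2, 0.6, -0.0]
opening: 0.754
finger_force: 0.0
time_s: 4.02
eef_pos: [477.8, -157.0, 218.7]
ee_rot: [[-0.909, 0.416, 0.0], [0.416, 0.909, -0.0], [-0.0, 0.0, -1.0]]
contact_force: [-0.1, -0.3, 0.8]
opening: 0.754
finger_force: 0.0
[-0.04  -0.784 -0.096] [ -0.4   2.6 115. ]
[ 477.75824667 -157.04955715  218.69110095] 4.0167 [-5.39752647e-01  1.73551919e-01  1.64429489e+00  2.41927822e-05
  1.32368803e+00 -1.68166976e+00]
measure_0_mid [(0.83, array([258., 280.]), array([ 562., -279.,   23.]))]
scoop_handle [(0.64, array([302., 128.]), array([ 421., -151.,   20.]))]
```

View pics/w1.png

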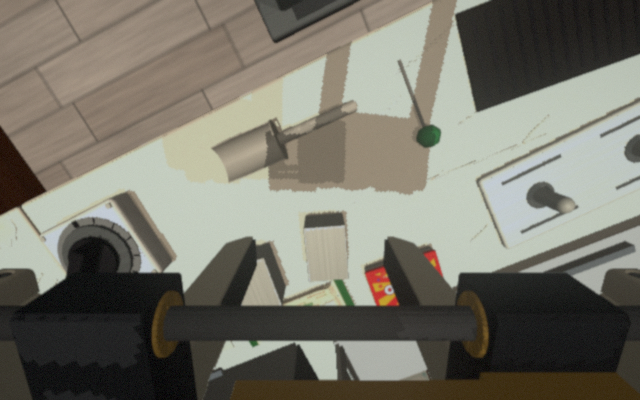

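The wrist view shows measure 1 between the fingers: its top face has corners at about (305,222), (346,222), (348,280) and (306,280), and the shaded closed base is towards the robot. The lollipop is at (428,135) to (400,62), and the scoop is at (285,140).

Run:
```python
from h import *
im=cv2.imread("pics/w1.png")
P=[(305,224),(346,224),(348,280),(306,280)]
print([at("wrist",q,46)[:2].round() for q in P],np.mean([at("wrist",q,46)[:2] for q in P],0).round())
for q in [(428,135),(400,62)]:print('lolly wrist',at("wrist",q,8).round())
for q in [(312,219),(312,247)]:print('lolly top',at("top",q,8).round())
cams.capture("wrist")
for n,z in (("measure_0_mid",46),("scoop_mid",20)):
  for d in cams.silhouettes("wrist",n):
    m=d['pixels'].astype(np.uint8);c,_=cv2.findContours(m,0,2);c=max(c,key=len).reshape(-1,2)
    w=np.array([at("wrist",q,z)[:2] for q in c],np.float32);print(n,round(d['score'],2),np.round(d['extent']),[np.round(v,1) for v in cv2.minAreaRect(w)])
c=im[190:300,270:390];cv2.imwrite("pics/w1c.png",cv2.resize(c,(600,550),interpolation=cv2.INTER_CUBIC))
```

```text
[array([ 513., -192.]), array([ 532., -151.]), array([ 596., -177.]), array([ 575., -220.])] [ 554. -185.]
lolly wrist [488. -28.   8.]
lolly wrist [404. -29.   8.]
lolly top [488. -25.   8.]
lolly top [401. -26.   8.]
measure_0_mid 0.67 [240. 242.  44.  64.] [array([ 555., -257.]), array([47. , 84.2]), np.float64(48.8)]
scoop_mid 0.62 [210. 103. 148.  81.] [array([ 421. , -170.8]), array([161.5,  45.5]), np.float64(88.7)]
```

View pics/w1c.png

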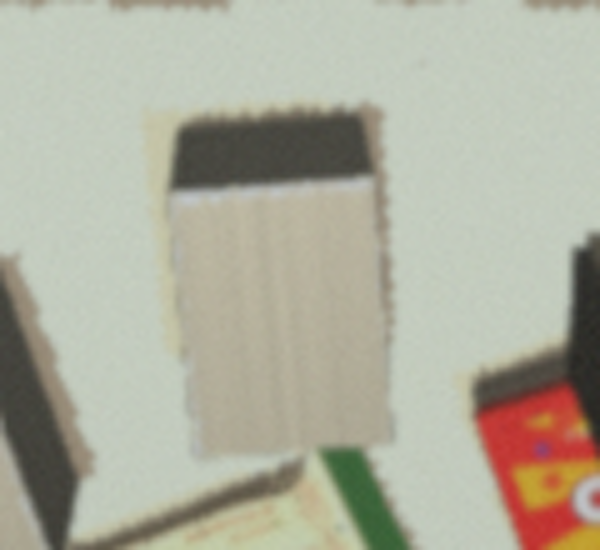

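Run:
```python
from h import *
P=[(304.4,228),(344.4,225.4),(348,278),(309.4,281)]
W=np.array([at("wrist",q,46)[:2] for q in P]);c=W.mean(0);a=(W[2]+W[3]-W[0]-W[1])/2;az=np.arctan2(a[1],a[0]);print(W.round(),c.round(),np.linalg.norm(a),np.degrees(az),np.linalg.norm((W[1]+W[2]-W[0]-W[3])/2))
R=tool(az,.785,1);u=np.r_[a/np.linalg.norm(a),0]
g=np.r_[c,25]-5*u
for b in (120,0):
  tcp=g+(18.8-b)*R[:,2];print(b,tcp.round(),*to(tcp,R))
```

```text
[[ 517. -194.]
 [ 533. -153.]
 [ 593. -176.]
 [ 578. -217.]] [ 556. -185.] 64.58336147204824 -20.51608187150993 44.018250014472734
120 [ 484. -158.   97.] [-0.031 -0.785 -0.075] [ -6.    1.5 122.1]
0 [ 563. -188.   12.] [-0.031 -0.785 -0.075] [-90.6   8.2 207. ]
```

```bash
python3 -m handwheel '[[[0,0,-0.07],[-5,2,40],66],[[0,0,0],[0,0,40],66],[[0,-0.112,0],[0,0,40],66],[[0,-0.112,0],[0,0,0],66],[[0,-0.112,0],[0,0,0],66],[[0,-0.112,0],[0,0,0],66],[[0,-0.112,0],[0,0,0],66],[[0,-0.112,0],[0,0,0],66]]' 
python3 -m handwheel '[[[0,-0.112,0],[0,0,0],66],[[0,0,0],[0,0,0],66],[[0,0,0],[0,0,0],66]]'
python3 - <<'E'
from h import *
az=np.radians(-20.5);R=tool(az,.785,1);u=np.array([np.cos(az),np.sin(az),0])
g=np.array([556,-185,25])-5*u; print(*to(g+18.8*R[:,2],R))
im=cams.capture("wrist");cv2.imwrite("pics/w2.png",im[:,:,::-1])
for n in ("measure_0_mid",):print(n,[(round(d['score'],2),np.round(d['position']),at("wrist",d['position'],23).round()) for d in cams.pinpoint("wrist",n)])
E
```

```text
time_s: 4.98
eef_pos: [486.1, -150.1, 106.2]
ee_rot: [[-0.793, 0.345, 0.503], [0.301, 0.938, -0.169], [-0.53, 0.018, -0.848]]
contact_force: [0.2, 1.0, -0.1]
opening: 0.71
finger_force: 0.0
time_s: 5.23
eef_pos: [492.3, -146.3, 107.6]
ee_rot: [[-0.777, 0.334, 0.534], [0.294, 0.942, -0.161], [-0.557, 0.032, -0.83]]
contact_force: [0.5, -0.1, 0.4]
opening: 0.711
finger_force: 0.0
[ 0.036 -0.195 -0.007] [-14.4 -18.4 124.5]
measure_0_mid [(0.7, array([210., 238.]), array([ 561., -279.,   23.]))]
```

View pics/w2.png

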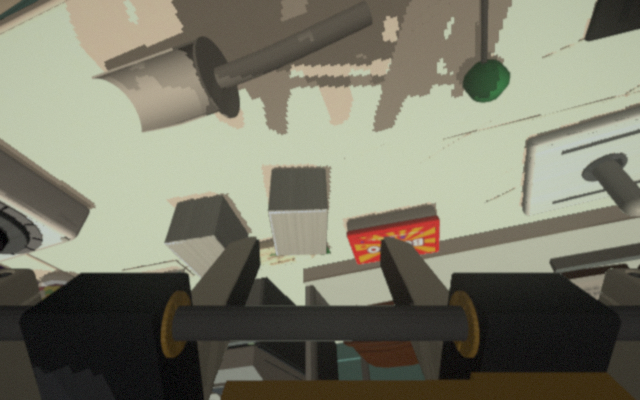

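The wrist view shows measure 1 ahead at (298,210) with its closed end in front, measure 0 at (205,230) and the tin at (393,235). The tilt stopped short, so I'm checking the joints.

Run:
```python
from h import *
s,p,R=st();print(np.round(s['joint_positions'],3),p,R.round(3))
```

```text
[-0.653  0.055  2.298  0.728  0.3   -2.524] [ 493.15343535 -146.87041711  108.22469254] [[-0.777  0.332  0.535]
 [ 0.292  0.943 -0.161]
 [-0.558  0.031 -0.83 ]]
```

```bash
cat > kin.py <<'E'
import numpy as np
from scipy.optimize import least_squares
from scipy.spatial.transform import Rotation as Ro
lo=np.array([-3.14,-.91,.19,-1.22,.22,-3.12]);hi=np.array([3.14,2.08,2.58,4.36,2.71,3.12])
def fk(q,P):
    r0,d,z0,L1,e,L2,L3=P
    Y=lambda a:Ro.from_euler('y',a).as_matrix();Z=lambda a:Ro.from_euler('z',a).as_matrix()
    A=Z(q[0]);p=A@[r0,d,z0];A=A@Y(q[1]);p=p+A@[0,0,L1];A=A@Y(q[2]);p=p+A@[e,0,L2]
    A=A@Z(q[3])@Y(q[4])@Z(q[5]);p=p+A@[0,0,L3];return p,A
E
python3 - <<'E'
from h import *; from kin import *
s,p,R=st();q=np.array(s['joint_positions'])
D=[(np.array([-1.46677,.258606,1.53501,0,1.34802,-.202757]),np.array([166.07,-523.76,217.82])),(np.array([-.53975,.17355,1.64429,0,1.32369,-1.68167]),np.array([477.758,-157.05,218.69])),(q,p)]
np.save("st3.npy",np.r_[q,p]);
A=fk(q,[0]*7)[1];print((A.T@R).round(3))
x0=np.array([0,110,150,400,0,400,250.])
f=lambda P:np.concatenate([fk(a,P)[0]-b for a,b in D]+[(P-x0)*.003])
r=least_squares(f,x0);print(r.x.round(1),r.fun[:9].round(1))
E
```

```text
[[ 0. -1. -0.]
 [ 1.  0. -0.]
 [ 0. -0.  1.]]
[  1.6 110.8 225.4 530.3  61.  425.1 366.4] [ 0.  -0.1  0.4 -0.1  0.1 -0.4 -0.  -0.1  0. ]
```

```bash
cat >> kin.py <<'E'
C=np.array([[0,-1,0],[1,0,0],[0,0,1.]])
def ik(p,R,P,seeds=40):
    rng=np.random.default_rng(0);best=None
    for i in range(seeds):
        q0=rng.uniform(lo,hi);q0[0]=np.clip(np.arctan2(p[1],p[0])+rng.normal()*.3,-3,3)
        def f(q):
            a,A=fk(q,P);return np.r_[(a-p)/100,Ro.from_matrix((A@C).T@R).as_rotvec()]
        r=least_squares(f,q0,bounds=(lo,hi))
        if best is None or r.cost<best.cost-1e-9 : best=r
        if best.cost<1e-10: break
    return best.x,best.cost
E
python3 -m handwheel '[[[0,0.12,0],[0,0,-40],66],[[0,0.12,0],[0,0,-40],66],[[0,0.12,0],[0,0,-40],66],[[0,0,0],[0,0,0],66]]' >/dev/null
python3 - <<'E'
from h import *; s,p,R=st(); np.save("st4.npy",np.r_[s['joint_positions'],p]); print(p)
E
python3 -m handwheel '[[[0,0.10,0],[-20,0,0],66],[[0,0.1,0],[-40,0,0],66],[[0,0.1,0],[-40,0,20],66],[[0,0,0],[-20,0,0],66],[[0,0,0],[0,0,0],66]]' >/dev/null
cat > fit.py <<'E'
from h import *; from kin import *; import glob
D=[np.r_[-1.46677,.258606,1.53501,0,1.34802,-.202757,166.07,-523.76,217.82],np.r_[-.53975,.17355,1.64429,0,1.32369,-1.68167,477.758,-157.05,218.69]]+[np.load(f) for f in glob.glob("st*.npy")]
s,p,R=st();D.append(np.r_[s['joint_positions'],p]);np.save("st%d.npy"%(len(D)+10),D[-1])
x0=np.array([0,110.8,225,530,0,425,366.])
r=least_squares(lambda P:np.concatenate([fk(a[:6],P)[0]-a[6:] for a in D]+[(P-x0)*.002]),x0);print(r.x.round(1),np.abs(r.fun).max(),p);np.save("P.npy",r.x)
E
python3 fit.py
cat > feas.py <<'E'
from h import *; from kin import *
P=np.load("P.npy")
for nm,c,az in (("M1",(556,-185),-20.5),("M0",(561,-275),-8)):
  az=np.radians(az);u=np.r_[np.cos(az),np.sin(az),0]
  for t in (.4,.5,.6,.7,.8,.9,1.0):
    R=tool(az,t,1);g=np.r_[c,25]-5*u;q,k=ik(g+18.8*R[:,2],R,P,12);q2,k2=ik(g+(18.8-60)*R[:,2],R,P,12);print(nm,t,q.round(2),round(np.sqrt(k),3),round(np.sqrt(k2),3))
for nm,c in (("peg0",(612,71)),("peg2",(597,301))):
  for t in (.6,.785,1.0):
   for a in (-90,-45,0,20,45,90):
    for fl in (1,-1):
     R=tool(np.radians(a),t,fl);res=[ik(np.r_[c,z]+18.8*R[:,2],R,P,8) for z in (50,120)]
     if max(r[1] for r in res)<1e-6: print(nm,t,a,fl,res[0][0].round(2))
E
python3 feas.py
```

```text
[ 472.85313743 -128.70627942  176.68192153]
[  0.8 110.8 221.2 534.1  60.1 425.  366.7] 0.5323628823685453 [ 586.32868183 -163.83896507  175.92724217]
M1 0.4 [-0.56  0.4   2.06  0.27  0.3  -2.01] 0.0 0.0
M1 0.5 [-0.59  0.4   2.11  0.63  0.22 -2.4 ] 0.027 0.0
M1 0.6 [-0.62  0.41  2.25  2.21  0.22  2.28] 0.027 0.029
M1 0.7 [-0.61  0.44  2.3   2.6   0.32  1.89] 0.0 0.0
M1 0.8 [-0.63  0.49  2.37  2.75  0.53  1.72] 0.0 0.0
M1 0.9 [-0.66  0.57  2.43  2.81  0.77  1.63] 0.0 0.0
M1 1.0 [-0.68  0.68  2.49  2.83  1.02  1.56] 0.0 0.034
M0 0.4 [-0.77  0.46  1.94  0.53  0.47 -2.65] 0.0 0.0
M0 0.5 [-0.81  0.45  2.02  0.88  0.4  -3.02] 0.0 0.0
M0 0.6 [-0.86  0.46  2.09  1.3   0.39  2.81] 0.0 0.0
M0 0.7 [-0.9   0.48  2.16  1.68  0.46  2.39] 0.0 0.0
M0 0.8 [-0.95  0.53  2.23  1.93  0.59  2.09] 0.0 0.0
M0 0.9 [-0.99  0.59  2.28  2.07  0.74  1.88] 0.0 0.0
M0 1.0 [-1.04  0.66  2.32  2.15  0.91  1.73] 0.0 0.0
peg0 0.6 -90 1 [ 0.25  0.7   1.48 -0.63  1.2   0.55]
peg0 0.6 -45 1 [ 0.2   0.51  1.88 -0.95  0.62  0.18]
peg0 0.6 20 1 [-0.25  0.4   2.1   1.21  0.35  3.  ]
peg0 0.6 20 -1 [-0.25  0.4   2.1   1.21  
[... 1621 characters left out ...]
.5  2.09 1.72 0.51 2.39]
peg2 0.785 45 -1 [ 0.04  0.5   2.09  1.72  0.51 -0.75]
peg2 0.785 90 1 [-0.09  0.67  1.69  0.91  1.1   2.48]
peg2 0.785 90 -1 [-0.09  0.67  1.69  0.91  1.1  -0.66]
peg2 1.0 -90 1 [ 0.65  1.09  0.91 -0.76  1.81  0.73]
peg2 1.0 -45 1 [ 0.74  0.81  1.59 -1.19  1.14  0.73]
peg2 1.0 0 1 [0.52 0.62 2.14 3.86 0.69 1.28]
peg2 1.0 0 -1 [ 0.52  0.62  2.14  3.86  0.69 -1.86]
peg2 1.0 20 1 [0.26 0.6  2.26 3.03 0.72 1.61]
peg2 1.0 20 -1 [ 0.26  0.6   2.26  3.03  0.72 -1.53]
peg2 1.0 45 1 [-0.04  0.61  2.21  2.1   0.8   1.91]
peg2 1.0 45 -1 [-0.04  0.61  2.21  2.1   0.8  -1.23]
peg2 1.0 90 1 [-0.17  0.76  1.71  1.07  1.23  2.28]
peg2 1.0 90 -1 [-0.17  0.76  1.71  1.07  1.23 -0.86]
```

```bash
cat > plan.py <<'E'
from h import *; from kin import *
P=np.load("P.npy")
class Plan:
    def __init__(s):
        S,s.p,s.R=st();s.q=np.array(S['joint_positions']);print('start',s.p.round(),s.q.round(2))
    def step(s):
        f=lambda q:np.r_[(fk(q,P)[0]-s.p)/100,Ro.from_matrix((fk(q,P)[1]@C).T@s.R).as_rotvec()]
        r=least_squares(f,np.clip(s.q,lo+1e-4,hi-1e-4),bounds=(lo,hi));dq=np.abs(r.x-s.q).max();s.q=r.x
        s.bad=max(s.bad,np.sqrt(r.cost));s.dq=max(s.dq,dq);s.m5=min(s.m5,s.q[4])
    def go(s,p=None,R=None,n=None,name=''):
        """one leg: straight to p (world) and/or turn to R about a fixed axis"""
        s.bad=s.dq=0;s.m5=9
        sh=np.zeros(3) if p is None else np.array(p,float)-s.p
        rv=np.zeros(3) if R is None else Ro.from_matrix(s.R.T@R).as_rotvec()
        n=n or int(np.ceil(max(np.abs(s.R.T@sh).max()/40,np.linalg.norm(rv)/.12,1)))
        R0=s.R;out=(rv/n).round(3),(R0.T@sh/n).round(1)
        assert R is None or p is None
        for i in range(n):
            s.p=s.p+sh/n;s.R=s.R@Ro.from_rotvec(rv/n).as_matrix();s.step()
        print(name,n,'rows turn',out[0].tolist(),'shift',out[1].tolist(),'| at',s.p.round(),'q',s.q.round(2),'bad %.3f dq %.2f m5 %.2f'%(s.bad,s.dq,s.m5))
E
cat > p1.py <<'E'
from plan import *
L=Plan();az=np.radians(-20.5);h=np.radians(60);u=np.r_[np.cos(az),np.sin(az),0]
g=np.r_[556,-185,25]-5*u;R=tool(az,.785,-1);pre=g+(18.8-110)*R[:,2]
L.go(R=tool(h,0,-1),name='down');L.go(p=pre+[0,0,60],name='move')
L.go(R=tool(h,.785,-1),name='tilt');L.go(R=R,name='sweep');L.go(p=pre,name='lower');L.go(p=g+18.8*R[:,2],name='in')
E
python3 p1.py
```

```text
start [ 586. -164.  176.] [-0.5   0.34  1.54  0.09  1.19 -1.8 ]
down 15 rows turn [0.008, 0.001, 0.119] shift [0.0, 0.0, 0.0] | at [ 586. -164.  176.] q [-0.46  0.39  1.45  0.    1.3   0.07] bad 0.000 dq 0.13 m5 1.19
move 3 rows turn [0.0, 0.0, 0.0] shift [-15.0, -28.1, 8.8] | at [ 491. -161.  150.] q [-0.53  0.26  1.71 -0.    1.17 -0.01] bad 0.000 dq 0.09 m5 1.17
tilt 7 rows turn [0.0, 0.112, -0.0] shift [0.0, 0.0, 0.0] | at [ 491. -161.  150.] q [-1.03  0.41  1.81  0.68  1.42 -0.78] bad 0.000 dq 0.13 m5 1.17
sweep 12 rows turn [-0.083, -0.0, 0.083] shift [0.0, 0.0, 0.0] | at [ 491. -161.  150.] q [-0.72 -0.04  2.41  1.49  0.25 -0.17] bad 0.000 dq 0.16 m5 0.25
lower 2 rows turn [0.0, 0.0, 0.0] shift [-21.2, -0.0, 21.2] | at [ 491. -161.   90.] q [-0.72  0.15  2.49  2.32  0.35 -1.05] bad 0.000 dq 0.50 m5 0.27
in 3 rows turn [0.0, 0.0, 0.0] shift [0.0, -0.0, 36.7] | at [ 564. -188.   12.] q [-0.63  0.48  2.36  2.73  0.5  -1.4 ] bad 0.000 dq 0.21 m5 0.41
```

```bash
cat > p1.py <<'E'
from plan import *
for t in (.785,.85):
  L=Plan();az=np.radians(-20.5);h=np.radians(60);u=np.r_[np.cos(az),np.sin(az),0]
  g=np.r_[556,-185,25]-5*u;R=tool(az,t,-1);pre=g+(18.8-90)*R[:,2]
  L.go(R=tool(h,0,-1),name='down');L.go(p=pre+[0,0,30],name='move')
  L.go(R=tool(h,t,-1),name='tilt');L.go(p=pre,name='lower');L.go(R=R,n=14,name='sweep');L.go(p=g+18.8*R[:,2],name='in')
E
python3 p1.py
```

```text
start [ 586. -164.  176.] [-0.5   0.34  1.54  0.09  1.19 -1.8 ]
down 15 rows turn [0.008, 0.001, 0.119] shift [0.0, 0.0, 0.0] | at [ 586. -164.  176.] q [-0.46  0.39  1.45  0.    1.3   0.07] bad 0.000 dq 0.13 m5 1.19
move 2 rows turn [0.0, 0.0, 0.0] shift [-21.3, -35.1, 35.3] | at [ 504. -166.  105.] q [-0.53  0.33  1.74 -0.    1.08 -0.  ] bad 0.000 dq 0.15 m5 1.08
tilt 7 rows turn [0.0, 0.112, -0.0] shift [0.0, 0.0, 0.0] | at [ 504. -166.  105.] q [-1.01  0.49  1.81  0.69  1.35 -0.83] bad 0.000 dq 0.14 m5 1.08
lower 1 rows turn [0.0, 0.0, 0.0] shift [-21.2, 0.0, 21.2] | at [ 504. -166.   75.] q [-1.01  0.54  1.83  0.71  1.3  -0.87] bad 0.000 dq 0.05 m5 1.30
sweep 14 rows turn [-0.071, -0.0, 0.071] shift [0.0, 0.0, 0.0] | at [ 504. -166.   75.] q [-0.7   0.22  2.47  2.45  0.38 -1.16] bad 0.000 dq 0.31 m5 0.38
in 3 rows turn [0.0, 0.0, 0.0] shift [-0.0, -0.0, 30.0] | at [ 564. -188.   12.] q [-0.63  0.48  2.36  2.73  0.5  -1.4 ] bad 0.000 dq 0.13 m5 0.43
start [ 586. -164.  176.] [-0.5   0.34  1.54  0.09  1.19 -1.8 ]
down 15 rows turn [0.008, 0.001, 0.119] shift [0.0, 0.0, 0.0] | at [ 586. -164.  176.] q [-0.46  0.39  1.45  0.    1.3   0.07] bad 0.000 dq 0.13 m5 1.19
move 2 rows turn [0.0, 0.0, 0.0] shift [-21.6, -36.7, 37.0] | at [ 501. -165.  102.] q [-0.53  0.33  1.75 -0.    1.07 -0.01] bad 0.000 dq 0.15 m5 1.07
tilt 8 rows turn [0.0, 0.106, -0.0] shift [0.0, 0.0, 0.0] | at [ 501. -165.  102.] q [-1.04  0.53  1.82  0.73  1.38 -0.88] bad 0.000 dq 0.13 m5 1.07
lower 1 rows turn [0.0, 0.0, 0.0] shift [-22.5, -0.0, 19.8] | at [ 501. -165.   72.] q [-1.04  0.57  1.83  0.74  1.33 -0.93] bad 0.000 dq 0.05 m5 1.33
sweep 14 rows turn [-0.075, -0.0, 0.066] shift [0.0, 0.0, 0.0] | at [ 501. -165.   72.] q [-0.73  0.27  2.54  2.6   0.55 -1.34] bad 0.000 dq 0.28 m5 0.55
in 3 rows turn [0.0, 0.0, 0.0] shift [0.0, -0.0, 30.0] | at [ 565. -188.   13.] q [-0.64  0.53  2.4   2.78  0.65 -1.47] bad 0.000 dq 0.09 m5 0.59
```

```bash
python3 -m handwheel '[[[0.008,0,0.119],[0,0,0],66],[[0.008,0,0.119],[0,0,0],66],[[0.008,0,0.119],[0,0,0],66],[[0.008,0,0.119],[0,0,0],66],[[0.008,0,0.119],[0,0,0],66],[[0.008,0,0.119],[0,0,0],66],[[0.008,0,0.119],[0,0,0],66],[[0.008,0,0.119],[0,0,0],66]]' >/dev/null
python3 -m handwheel '[[[0.008,0,0.119],[0,0,0],66],[[0.008,0,0.119],[0,0,0],66],[[0.008,0,0.119],[0,0,0],66],[[0.008,0,0.119],[0,0,0],66],[[0.008,0,0.119],[0,0,0],66],[[0.008,0,0.119],[0,0,0],66],[[0.008,0,0.119],[0,0,0],66]]' 
python3 -m handwheel '[[[0,0,0],[-11,-18,18],66],[[0,0,0],[-11,-18,18],66],[[0,0,0],[-11,-18,18],66],[[0,0,0],[-11,-18,18],66],[[0,0.106,0],[0,0,0],66],[[0,0.106,0],[0,0,0],66],[[0,0.106,0],[0,0,0],66],[[0,0.106,0],[0,0,0],66]]' >/dev/null
python3 -m handwheel '[[[0,0.106,0],[0,0,0],66],[[0,0.106,0],[0,0,0],66],[[0,0.106,0],[0,0,0],66],[[0,0.106,0],[0,0,0],66],[[0,0,0],[-22,0,20],66],[[0,0,0],[0,0,0],66]]'
cat > p2.py <<'E'
from plan import *
L=Plan();t=.85;az=np.radians(-20.5);u=np.r_[np.cos(az),np.sin(az),0]
g=np.r_[556,-185,25]-5*u;R=tool(az,t,-1);pre=g+(18.8-90)*R[:,2]
L.go(p=pre,name='pre');L.go(R=R,n=20,name='sweep');L.go(p=g+18.8*R[:,2],name='in')
E
python3 p2.py
```

```text
time_s: 7.33
eef_pos: [581.0, -161.5, 180.7]
ee_rot: [[0.506, 0.863, 0.012], [0.863, -0.506, -0.007], [0.0, 0.014, -1.0]]
contact_force: [-0.1, -1.0, 0.1]
opening: 0.707
finger_force: 0.0
time_s: 8.5
eef_pos: [496.0, -163.0, 73.3]
ee_rot: [[0.328, 0.865, 0.379], [0.572, -0.502, 0.649], [0.751, 0.004, -0.66]]
contact_force: [-1.3, 0.0, 0.6]
opening: 0.707
finger_force: 0.0
start [ 496. -163.   73.] [-1.05  0.57  1.85  0.74  1.33 -0.94]
pre 1 rows turn [0.0, 0.0, 0.0] shift [-0.2, 5.2, 1.9] | at [ 501. -165.   72.] q [-1.04  0.57  1.84  0.74  1.33 -0.93] bad 0.000 dq 0.01 m5 1.33
sweep 20 rows turn [-0.053, -0.0, 0.046] shift [0.0, 0.0, 0.0] | at [ 501. -165.   72.] q [-0.73  0.27  2.54  2.6   0.55 -1.34] bad 0.000 dq 0.20 m5 0.55
in 3 rows turn [0.0, 0.0, 0.0] shift [0.0, -0.0, 30.0] | at [ 565. -188.   13.] q [-0.64  0.53  2.4   2.78  0.65 -1.47] bad 0.000 dq 0.09 m5 0.59
```

```bash
python3 -m handwheel '[[[0,0,0],[0,5,2],66],[[-0.053,0,0.046],[0,0,0],66],[[-0.053,0,0.046],[0,0,0],66],[[-0.053,0,0.046],[0,0,0],66],[[-0.053,0,0.046],[0,0,0],66],[[-0.053,0,0.046],[0,0,0],66],[[-0.053,0,0.046],[0,0,0],66],[[-0.053,0,0.046],[0,0,0],66]]' >/dev/null
python3 -m handwheel '[[[-0.053,0,0.046],[0,0,0],66],[[-0.053,0,0.046],[0,0,0],66],[[-0.053,0,0.046],[0,0,0],66],[[-0.053,0,0.046],[0,0,0],66],[[-0.053,0,0.046],[0,0,0],66],[[-0.053,0,0.046],[0,0,0],66]]' >/dev/null
python3 -m handwheel '[[[-0.035,0,0.031],[0,0,0],66],[[-0.035,0,0.031],[0,0,0],66],[[-0.035,0,0.031],[0,0,0],66],[[-0.035,0,0.031],[0,0,0],66],[[-0.035,0,0.031],[0,0,0],66],[[-0.035,0,0.031],[0,0,0],66],[[-0.035,0,0.031],[0,0,0],66],[[-0.035,0,0.031],[0,0,0],66]]' 
python3 -m handwheel '[[[-0.035,0,0.031],[0,0,0],66],[[-0.035,0,0.031],[0,0,0],66],[[0,0,0],[0,0,0],66]]' >/dev/null
cat >> p2.py <<'E'
im=cams.capture("wrist");cv2.imwrite("pics/w3.png",im[:,:,::-1])
for d in cams.silhouettes("wrist","measure_0_mid"):print(round(d['score'],2),np.round(d['extent']))
for d in cams.pinpoint("wrist","measure_0_mid"):print(round(d['score'],2),np.round(d['position']),at("wrist",d['position'],23).round())
E
python3 p2.py
```

```text
time_s: 10.33
eef_pos: [505.3, -164.0, 78.9]
ee_rot: [[0.627, -0.237, 0.742], [-0.148, -0.972, -0.185], [0.765, 0.006, -0.644]]
contact_force: [-0.1, -0.7, 0.0]
opening: 0.71
finger_force: 0.0
start [ 505. -162.   79.] [-0.75  0.27  2.54  2.54  0.58 -1.33]
pre 1 rows turn [0.0, 0.0, 0.0] shift [-7.3, 3.2, 1.8] | at [ 501. -165.   72.] q [-0.76  0.29  2.55  2.55  0.61 -1.36] bad 0.000 dq 0.04 m5 0.61
sweep 20 rows turn [-0.001, -0.001, 0.001] shift [0.0, 0.0, 0.0] | at [ 501. -165.   72.] q [-0.73  0.27  2.54  2.6   0.55 -1.34] bad 0.000 dq 0.00 m5 0.55
in 3 rows turn [0.0, 0.0, 0.0] shift [0.0, -0.0, 30.0] | at [ 565. -188.   13.] q [-0.64  0.53  2.4   2.78  0.65 -1.47] bad 0.000 dq 0.09 m5 0.59
0.96 [385. 133.  94. 101.]
0.8 [428. 182.] [ 560. -278.   23.]
```

View pics/w3.png

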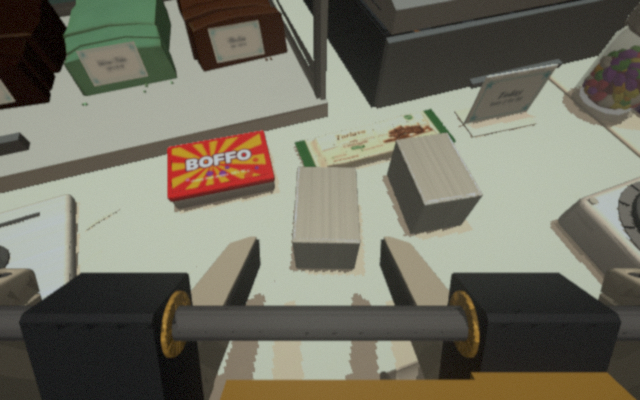

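Measure 1 sits between the fingers, top face corners about (299,167), (357,167), (359,236), (293,235). Measure 0 is at (433,180), with its mouth close to the bar.

```bash
cat > corners.py <<'E'
from h import *
def face(P,z=46):
    """P: near-left, near-right, far-right, far-left pixels of the top face"""
    W=np.array([at("wrist",q,z)[:2] for q in P]);c=W.mean(0);a=(W[2]+W[3]-W[0]-W[1])/2
    print('centre',c.round(1),'len %.0f wid %.0f az %.1f'%(np.linalg.norm(a),np.linalg.norm((W[1]+W[2]-W[0]-W[3])/2),np.degrees(np.arctan2(a[1],a[0]))));return c,np.arctan2(a[1],a[0])
E
python3 - <<'E'
from corners import *; from plan import *
face([(408,203),(479,190),(443,134),(392,142)])
c,az=face([(293,235),(359,236),(357,167),(299,167)])
t=.85
R=tool(az,t,-1);u=np.r_[np.cos(az),np.sin(az),0]
L=Plan();g=np.r_[c,25]-5*u;L.go(R=R,n=1);L.go(p=g+(18.8-90)*R[:,2]);L.go(p=g+18.8*R[:,2])
E
```

```text
centre [ 560.5 -273.1] len 59 wid 50 az -9.7
centre [ 556.5 -187.1] len 59 wid 44 az -21.0
start [ 505. -164.   78.] [-0.75  0.27  2.54  2.54  0.58 -1.33]
 1 rows turn [-0.026, -0.02, 0.027] shift [0.0, 0.0, 0.0] | at [ 505. -164.   78.] q [-0.7   0.25  2.52  2.61  0.52 -1.33] bad 0.000 dq 0.08 m5 0.52
 1 rows turn [0.0, 0.0, 0.0] shift [-5.8, 3.5, 2.2] | at [ 502. -166.   72.] q [-0.72  0.28  2.53  2.61  0.55 -1.35] bad 0.000 dq 0.03 m5 0.55
 3 rows turn [0.0, 0.0, 0.0] shift [-0.0, -0.0, 30.0] | at [ 565. -190.   13.] q [-0.64  0.53  2.4   2.79  0.65 -1.47] bad 0.000 dq 0.09 m5 0.59
```

```bash
python3 -m handwheel '[[[-0.026,-0.01,0.027],[-5,3,2],66],[[0,0,0],[0,0,18],66],[[0,0,0],[0,0,18],66],[[0,0,0],[0,0,18],66],[[0,0,0],[0,0,18],66],[[0,0,0],[0,0,17],66],[[0,0,0],[0,0,0],66]]'
python3 -m handwheel '[[[0,0,0],[0,0,0],30],[[0,0,0],[0,0,0],30],[[0,0,0],[0,0,0],30],[[0,0,0],[0,0,0],30],[[0,0,0],[0,0,0],30],[[0,0,0],[0,0,0],30]]' 30
cat > p3.py <<'E'
from plan import *
def place(peg,azd,t2,zoff=0,up=140):
  L=Plan();az=np.radians(azd);peg=np.array(peg,float)
  L.go(p=L.p+[0,0,up],name='lift')
  # cup centre in tool frame: grasp point 5 mm ahead along cup axis
  return L,az,peg
E
python3 - <<'E'
from plan import *
# cup axis in tool frame
s,p,R=st();print(s['time_s'],p,s['opening']*93,s['finger_force'],R.round(3).tolist())
az=np.radians(-20.5);c=np.r_[556.5,-187.1,23];print('cup c in tool',(R.T@(c-p)).round(1),'cup axis in tool',(R.T@np.r_[np.cos(az),np.sin(az),0]).round(3),'tilt',np.arccos(-R[2,2]))
E
```

```text
time_s: 11.32
eef_pos: [566.1, -192.5, 12.1]
ee_rot: [[0.61, -0.361, 0.706], [-0.236, -0.933, -0.272], [0.757, -0.001, -0.654]]
contact_force: [0.3, 0.1, 1.1]
opening: 0.71
finger_force: 0.0
time_s: 11.82
eef_pos: [563.6, -190.6, 13.4]
ee_rot: [[0.611, -0.361, 0.705], [-0.237, -0.933, -0.272], [0.756, -0.001, -0.655]]
contact_force: [-3.6, 1.2, 5.3]
opening: 0.493
finger_force: 30.0
11.8167 [ 563.58285776 -190.61898737   13.36546073] 45.82238803732472 30.001204311847687 [[0.611, -0.361, 0.705], [-0.237, -0.933, -0.272], [0.756, -0.001, -0.655]]
cup c in tool [  2.1  -0.7 -12.3] cup axis in tool [ 0.655 -0.011  0.756] tilt 0.8568892761836167
```

```bash
cat > p3.py <<'E'
from plan import *
import sys
def place(peg,azd,o,t2,up=150,seq=None,mid=(520,-60,210)):
  L=Plan();az=np.radians(azd);peg=np.array(peg,float);o=np.array(o)
  R2=tool(az,t2,1);T=peg+[0,0,33]-R2@o
  if seq: seq(L,R2,T)
  return L,R2,T
E
python3 - <<'E'
from p3 import *
for azd in (15,25,35):
  print('AZ',azd)
  def seq(L,R2,T):
    L.go(p=L.p+[0,0,150],n=8,name='lift')
    L.go(R=L.R@Ro.from_euler('z',1.57).as_matrix(),name='roll');L.go(R=L.R@Ro.from_euler('z',1.57).as_matrix(),name='roll2')
    L.go(p=T+[0,0,80],n=14,name='carry');L.go(R=R2,n=10,name='orient')
    L.go(p=T+[0,0,2],n=4,name='down')
  place((612,71,12),azd,(2,0,-12.3),.714,seq=seq)
E
```

```text
AZ 15
start [ 564. -191.   13.] [-0.64  0.53  2.41  2.8   0.66 -1.48]
lift 8 rows turn [0.0, 0.0, 0.0] shift [14.2, -0.0, -12.3] | at [ 564. -191.  163.] q [-0.64  0.09  2.29  1.93  0.22 -0.55] bad 0.000 dq 0.26 m5 0.22
roll 14 rows turn [0.0, -0.0, 0.112] shift [0.0, 0.0, 0.0] | at [ 564. -191.  163.] q [-0.64  0.09  2.29  1.93  0.22  1.02] bad 0.000 dq 0.11 m5 0.22
roll2 14 rows turn [-0.0, -0.0, 0.112] shift [0.0, 0.0, 0.0] | at [ 564. -191.  163.] q [-0.64  0.09  2.29  1.93  0.22  2.59] bad 0.000 dq 0.11 m5 0.22
carry 14 rows turn [0.0, 0.0, 0.0] shift [4.4, 19.1, -0.1] | at [621.  73. 117.] q [0.16 0.32 2.17 4.36 0.41 0.74] bad 0.024 dq 0.31 m5 0.22
orient 10 rows turn [-0.045, 0.014, -0.045] shift [0.0, 0.0, 0.0] | at [621.  73. 117.] q [-0.26  0.23  2.15  1.23  0.35  3.1 ] bad 0.047 dq 0.69 m5 0.22
down 4 rows turn [0.0, 0.0, 0.0] shift [12.8, -0.0, 14.7] | at [621.  73.  39.] q [-0.26  0.4   2.21  1.88  0.35  2.4 ] bad 0.000 dq 0.18 m5 0.33
AZ 25
start [ 564. -191.   13.] [-0.64  0.53  2.41  2.8   0.66 -1.48]
lift 8 rows turn [0.0, 0.0, 0.0] shift [14.2, -0.0, -12.3] | at [ 5
[... 1087 characters left out ...]
 [0.0, 0.0, 0.0] | at [ 564. -191.  163.] q [-0.64  0.09  2.29  1.93  0.22  1.02] bad 0.000 dq 0.11 m5 0.22
roll2 14 rows turn [-0.0, -0.0, 0.112] shift [0.0, 0.0, 0.0] | at [ 564. -191.  163.] q [-0.64  0.09  2.29  1.93  0.22  2.59] bad 0.000 dq 0.11 m5 0.22
carry 14 rows turn [0.0, 0.0, 0.0] shift [4.5, 19.2, -0.2] | at [620.  76. 117.] q [0.17 0.32 2.17 4.36 0.42 0.75] bad 0.024 dq 0.31 m5 0.22
orient 10 rows turn [-0.069, 0.013, -0.069] shift [0.0, 0.0, 0.0] | at [620.  76. 117.] q [-0.41  0.28  2.06  1.08  0.69  2.87] bad 0.028 dq 0.77 m5 0.22
down 4 rows turn [0.0, 0.0, 0.0] shift [12.8, -0.0, 14.7] | at [620.  76.  39.] q [-0.41  0.44  2.12  1.34  0.61  2.53] bad 0.000 dq 0.09 m5 0.61
```

Run:
```python
from p3 import *
def seq(L,R2,T):
    L.go(p=L.p+[0,0,60],n=4,name='lift');t=.857
    L.go(R=tool(np.radians(50),t,-1),n=16,name='sweep')
    L.go(p=L.p+[0,0,90],n=3,name='up')
    L.go(p=[595,60,165],name='carry')
    L.go(R=L.R@Ro.from_euler('z',1.57).as_matrix(),name='roll');L.go(R=L.R@Ro.from_euler('z',1.57).as_matrix(),name='roll2')
    L.go(R=R2,n=3,name='orient');L.go(p=T+[0,0,60],n=3,name='over')
    L.go(p=T+[0,0,2],n=4,name='down')
place((612,71,12),35,(2,0,-12.3),.714,seq=seq)
```

```text
start [ 564. -191.   13.] [-0.64  0.53  2.41  2.8   0.66 -1.48]
lift 4 rows turn [0.0, 0.0, 0.0] shift [11.3, -0.0, -9.8] | at [ 564. -191.   73.] q [-0.64  0.34  2.38  2.66  0.46 -1.31] bad 0.000 dq 0.05 m5 0.46
sweep 16 rows turn [0.059, -0.0, -0.051] shift [0.0, 0.0, 0.0] | at [ 564. -191.   73.] q [-1.01  0.59  1.79  0.86  1.25 -0.81] bad 0.000 dq 0.23 m5 0.49
up 3 rows turn [0.0, 0.0, 0.0] shift [22.7, 0.0, -19.6] | at [ 564. -191.  163.] q [-1.01  0.46  1.74  0.82  1.37 -0.66] bad 0.000 dq 0.05 m5 1.29
carry 4 rows turn [0.0, 0.0, 0.0] shift [35.0, -34.3, 39.8] | at [595.  60. 165.] q [-0.6   0.29  2.01  1.04  1.06 -0.55] bad 0.000 dq 0.12 m5 1.06
roll 14 rows turn [0.0, -0.0, 0.112] shift [0.0, 0.0, 0.0] | at [595.  60. 165.] q [-0.6   0.29  2.01  1.04  1.06  1.02] bad 0.000 dq 0.11 m5 1.06
roll2 14 rows turn [-0.0, -0.0, 0.112] shift [0.0, 0.0, 0.0] | at [595.  60. 165.] q [-0.6   0.29  2.01  1.04  1.06  2.59] bad 0.000 dq 0.11 m5 1.06
orient 3 rows turn [0.062, 0.047, 0.062] shift [0.0, 0.0, 0.0] | at [595.  60. 165.] q [-0.47  0.17  2.06  0.95  0.79  2.98] bad 0.000 dq 0.15 m5 0.79
over 3 rows turn [0.0, 0.0, 0.0] shift [7.3, -0.2, 23.6] | at [620.  76.  97.] q [-0.41  0.32  2.08  1.14  0.66  2.79] bad 0.000 dq 0.07 m5 0.66
down 4 rows turn [0.0, 0.0, 0.0] shift [9.5, 0.0, 11.0] | at [620.  76.  39.] q [-0.41  0.44  2.12  1.34  0.61  2.53] bad 0.000 dq 0.07 m5 0.61
```

```bash
python3 -m handwheel '[[[0,0,0],[11,0,-10],30],[[0,0,0],[11,0,-10],30],[[0,0,0],[11,0,-10],30],[[0,0,0],[11,0,-10],30],[[0.03,0,-0.026],[0,0,0],30],[[0.03,0,-0.026],[0,0,0],30],[[0.03,0,-0.026],[0,0,0],30],[[0.03,0,-0.026],[0,0,0],30]]' | tail -2
python3 -m handwheel '[[[0.03,0,-0.026],[0,0,0],30],[[0.03,0,-0.026],[0,0,0],30],[[0.03,0,-0.026],[0,0,0],30],[[0.03,0,-0.026],[0,0,0],30],[[0.059,0,-0.051],[0,0,0],30],[[0.059,0,-0.051],[0,0,0],30],[[0.059,0,-0.051],[0,0,0],30],[[0.059,0,-0.051],[0,0,0],30]]' |tail -2
python3 -m handwheel '[[[0.059,0,-0.051],[0,0,0],30],[[0.059,0,-0.051],[0,0,0],30],[[0.059,0,-0.051],[0,0,0],30],[[0.059,0,-0.051],[0,0,0],30],[[0.059,0,-0.051],[0,0,0],30],[[0.059,0,-0.051],[0,0,0],30],[[0.059,0,-0.051],[0,0,0],30],[[0.059,0,-0.051],[0,0,0],30]]' 
python3 -m handwheel '[[[0,0,0],[23,0,-20],30],[[0,0,0],[23,0,-20],30],[[0,0,0],[23,0,-20],30],[[0,0,0],[23,-23,26],30],[[0,0,0],[23,-23,26],30],[[0,0,0],[23,-23,26],30],[[0,0,0],[23,-23,27],30],[[0,0,0],[23,-23,27],30]]'
cat > p4.py <<'E'
from p3 import *
def seq(L,R2,T):
    L.go(p=[595,60,165],name='carry')
    L.go(R=L.R@Ro.from_euler('z',1.57).as_matrix(),name='roll');L.go(R=L.R@Ro.from_euler('z',1.57).as_matrix(),name='roll2')
    L.go(R=R2,n=3,name='orient');L.go(p=T+[0,0,60],n=3,name='over')
    L.go(p=T+[0,0,2],n=4,name='down')
place((612,71,12),35,(2,0,-12.3),.714,seq=seq)
E
python3 p4.py
```

```text
opening: 0.493
finger_force: 30.0
opening: 0.495
finger_force: 30.0
time_s: 13.82
eef_pos: [562.0, -190.5, 71.8]
ee_rot: [[0.415, 0.776, 0.476], [0.507, -0.631, 0.587], [0.756, -0.003, -0.655]]
contact_force: [0.3, 0.3, -1.0]
opening: 0.491
finger_force: 30.0
time_s: 14.48
eef_pos: [583.8, 18.3, 164.2]
ee_rot: [[0.417, 0.773, 0.478], [0.505, -0.634, 0.585], [0.756, -0.002, -0.655]]
contact_force: [0.6, -0.6, -1.3]
opening: 0.493
finger_force: 30.0
start [584.  18. 164.] [-0.7   0.3   1.99  0.99  1.13 -0.59]
carry 1 rows turn [0.0, 0.0, 0.0] shift [26.3, -17.8, 29.2] | at [595.  60. 165.] q [-0.6   0.29  2.    1.03  1.07 -0.55] bad 0.000 dq 0.09 m5 1.07
roll 14 rows turn [-0.0, -0.0, 0.112] shift [0.0, 0.0, 0.0] | at [595.  60. 165.] q [-0.6   0.29  2.    1.03  1.07  1.02] bad 0.000 dq 0.11 m5 1.07
roll2 14 rows turn [-0.0, 0.0, 0.112] shift [0.0, 0.0, 0.0] | at [595.  60. 165.] q [-0.6   0.29  2.    1.03  1.07  2.59] bad 0.000 dq 0.11 m5 1.07
orient 3 rows turn [0.065, 0.047, 0.064] shift [0.0, 0.0, 0.0] | at [595.  60. 165.] q [-0.47  0.17  2.06  0.95  0.79  2.98] bad 0.000 dq 0.15 m5 0.79
over 3 rows turn [0.0, 0.0, 0.0] shift [7.3, -0.2, 23.6] | at [620.  76.  97.] q [-0.41  0.32  2.08  1.14  0.66  2.79] bad 0.000 dq 0.07 m5 0.66
down 4 rows turn [0.0, 0.0, 0.0] shift [9.5, -0.0, 11.0] | at [620.  76.  39.] q [-0.41  0.44  2.12  1.34  0.61  2.53] bad 0.000 dq 0.07 m5 0.61
```

```bash
python3 -m handwheel '[[[0,0,0],[26,-18,29],30],[[0,0,0.12],[0,0,0],30],[[0,0,0.12],[0,0,0],30],[[0,0,0.12],[0,0,0],30],[[0,0,0.12],[0,0,0],30],[[0,0,0.12],[0,0,0],30],[[0,0,0.12],[0,0,0],30],[[0,0,0.12],[0,0,0],30]]' >/dev/null
python3 -m handwheel '[[[0,0,0.12],[0,0,0],30],[[0,0,0.12],[0,0,0],30],[[0,0,0.12],[0,0,0],30],[[0,0,0.12],[0,0,0],30],[[0,0,0.12],[0,0,0],30],[[0,0,0.12],[0,0,0],30],[[0,0,0.12],[0,0,0],30],[[0,0,0.12],[0,0,0],30]]' >/dev/null
python3 -m handwheel '[[[0,0,0.12],[0,0,0],30],[[0,0,0.12],[0,0,0],30],[[0,0,0.12],[0,0,0],30],[[0,0,0.12],[0,0,0],30],[[0,0,0.12],[0,0,0],30],[[0,0,0.12],[0,0,0],30],[[0,0,0.12],[0,0,0],30],[[0,0,0.12],[0,0,0],30]]' >/dev/null
python3 -m handwheel '[[[0,0,0.12],[0,0,0],30],[[0,0,0.12],[0,0,0],30],[[0,0,0.12],[0,0,0],30],[[0.065,0.047,0.064],[0,0,0],30],[[0.065,0.047,0.064],[0,0,0],30],[[0.065,0.047,0.064],[0,0,0],30],[[0,0,0],[0,0,0],30]]'
cat > p5.py <<'E'
from p3 import *
def seq(L,R2,T):
    L.go(R=R2,n=1,name='orient');L.go(p=T+[0,0,60],n=3,name='over')
    L.go(p=T+[0,0,2],n=4,name='down')
place((612,71,12),35,(2,0,-12.3),.714,seq=seq)
for c in("wrist","side","top"):
  im=cams.capture(c);cv2.imwrite(f"pics/{c}5.png",im[:,:,::-1]);print(c,[(round(d['score'],2),np.round(d['position']),at(c,d['position'],12).round()) for d in cams.pinpoint(c,"peg_0")])
a=cv2.imread("pics/wrist5.png");b=cv2.imread("pics/side5.png")[90:290,180:420];cv2.imwrite("pics/c5.png",np.hstack([cv2.resize(a,(400,250)),cv2.resize(b,(300,250))]))
E
python3 p5.py
```

```text
time_s: 17.07
eef_pos: [593.6, 59.1, 165.9]
ee_rot: [[-0.604, -0.585, 0.541], [-0.449, 0.811, 0.375], [-0.658, -0.016, -0.752]]
contact_force: [-0.3, 0.0, 0.3]
opening: 0.492
finger_force: 30.0
start [594.  59. 166.] [-0.47  0.16  2.06  0.96  0.79  2.95]
orient 1 rows turn [-0.003, 0.005, 0.021] shift [0.0, 0.0, 0.0] | at [594.  59. 166.] q [-0.47  0.16  2.06  0.95  0.79  2.98] bad 0.000 dq 0.03 m5 0.79
over 3 rows turn [0.0, 0.0, 0.0] shift [7.1, -0.3, 24.2] | at [620.  76.  97.] q [-0.41  0.32  2.08  1.14  0.66  2.79] bad 0.000 dq 0.07 m5 0.66
down 4 rows turn [0.0, 0.0, 0.0] shift [9.5, -0.0, 11.0] | at [620.  76.  39.] q [-0.41  0.44  2.12  1.34  0.61  2.53] bad 0.000 dq 0.07 m5 0.61
wrist [(0.89, array([496., 179.]), array([587., 297.,  12.])), (0.61, array([421., 144.]), array([600., 183.,  12.]))]
side [(0.93, array([294., 177.]), array([602., 212.,  12.])), (0.73, array([322., 195.]), array([615.,  58.,  12.])), (0.63, array([279., 173.]), array([572., 268.,  12.])), (0.47, array([358., 222.]), array([ 623., -133.,   12.]))]
top [(0.96, array([208., 181.]), array([606., 306.,  12.])), (0.72, array([281., 182.]), array([606.,  73.,  12.])), (0.69, array([245., 181.]), array([607., 187.,  12.]))]
```

View pics/c5.png

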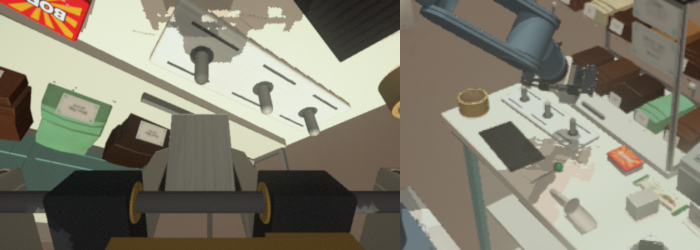

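The wrist view shows the measure held upright with its closed base facing the camera. The peg feet are at about (320,83), (421,142) and (495,181) in full-image pixels, and the side view agrees.

Run:
```python
from h import *
for q in [(320,80),(421,143),(495,180)]: print(at("wrist",q,12).round(),)
a=cv2.imread("pics/wrist5.png")[50:220,250:540];cv2.imwrite("pics/peg5.png",cv2.resize(a,(800,469),interpolation=cv2.INTER_CUBIC))
```

```text
[599.  56.  12.]
[600. 180.  12.]
[590. 295.  12.]
```

View pics/peg5.png

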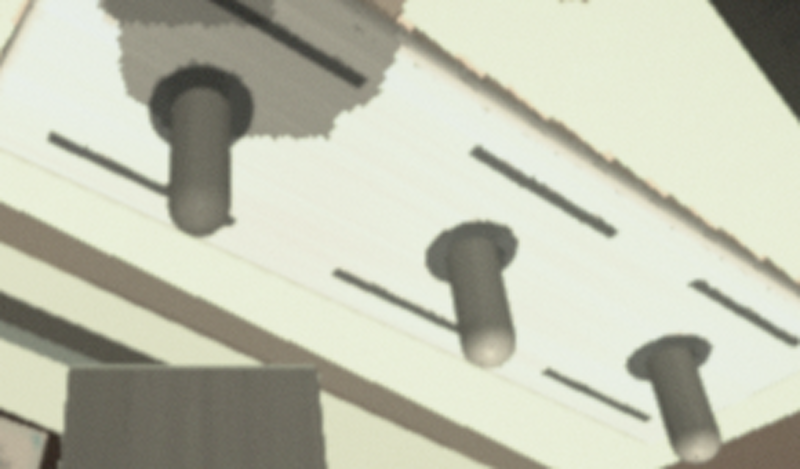

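Collars at full pixels (323,87), (421,141) and (492,179). Dome centres at about (322,125), (427,173) and (502,210).

Run:
```python
from h import *
for q in [(323,87.3),(421,141.3),(492,178.7)]: print(at("wrist",q,12).round(),at("wrist",q,14).round())
for q in [(322.3,124.5),(426.5,172),(502,208.5)]: print(at("wrist",q,52).round())
```

```text
[604.  62.  12.] [602.  62.  14.]
[598. 178.  12.] [597. 176.  14.]
[590. 290.  12.] [589. 287.  14.]
[606.  64.  52.]
[597. 175.  52.]
[590. 289.  52.]
```

```bash
sed -e 's/(612,71,12)/(606,66,12)/' -e '/^for c/,$d' p5.py > p6.py; python3 p6.py
```

```text
start [595.  56. 164.] [-0.48  0.17  2.06  0.96  0.79  2.94]
orient 1 rows turn [-0.002, 0.006, 0.021] shift [0.0, 0.0, 0.0] | at [595.  56. 164.] q [-0.48  0.17  2.06  0.95  0.79  2.97] bad 0.000 dq 0.03 m5 0.79
over 3 rows turn [0.0, 0.0, 0.0] shift [8.6, 0.6, 22.3] | at [614.  71.  97.] q [-0.42  0.31  2.09  1.14  0.67  2.77] bad 0.000 dq 0.07 m5 0.67
down 4 rows turn [0.0, 0.0, 0.0] shift [9.5, -0.0, 11.0] | at [614.  71.  39.] q [-0.42  0.44  2.13  1.34  0.62  2.52] bad 0.000 dq 0.07 m5 0.62
```

```bash
python3 -m handwheel '[[[-0.002,0.006,0.021],[0,0,0],30],[[0,0,0],[8,0,21],30],[[0,0,0],[8,0,21],30],[[0,0,0],[8,0,20],30],[[0,0,0],[0,0,0],30],[[0,0,0],[0,0,0],30]]' | head -2
python3 p6.py
python3 - <<'E'
from h import *
c="wrist";im=cams.capture(c);cv2.imwrite("pics/w6.png",im[:,:,::-1]);print([(round(d['score'],2),np.round(d['position']),at(c,d['position'],12).round()) for d in cams.pinpoint(c,"peg_0")])
s,p,R=st();cc=p+R@[2,0,-12.3];ax=R@[.655,0,.756];print('axis',ax.round(3),'cup c',cc.round(1),'rim px',proj(c,cc+33*ax).round(),'axis ext foot',proj(c,[cc[0],cc[1],12]).round(),proj(c,[cc[0],cc[1],52]).round())
E
```

```text
time_s: 17.87
eef_pos: [612.7, 69.6, 101.0]
start [613.  70. 101.] [-0.43  0.31  2.08  1.12  0.68  2.79]
orient 1 rows turn [0.002, -0.002, -0.003] shift [0.0, 0.0, 0.0] | at [613.  70. 101.] q [-0.43  0.31  2.09  1.12  0.68  2.78] bad 0.000 dq 0.01 m5 0.68
over 3 rows turn [0.0, 0.0, 0.0] shift [0.4, 0.3, 1.4] | at [614.  71.  97.] q [-0.42  0.31  2.09  1.14  0.67  2.77] bad 0.000 dq 0.00 m5 0.67
down 4 rows turn [0.0, 0.0, 0.0] shift [9.5, 0.0, 11.0] | at [614.  71.  39.] q [-0.42  0.44  2.13  1.34  0.62  2.52] bad 0.000 dq 0.07 m5 0.62
[(0.67, array([324., 128.]), array([608.,  68.,  12.])), (0.67, array([524., 219.]), array([596., 306.,  12.]))]
axis [ 0. -0. -1.] cup c [605.8  63.6 111. ] rim px [320. 206.] axis ext foot [320. 123.] [320. 169.]
```

View pics/w6.png

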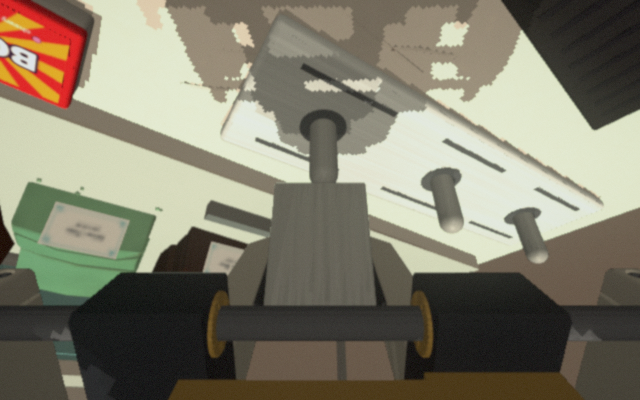

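The peg foot is at (323,126). The held measure's axis meets the plate at (320,123), so the alignment is within about 3 mm and I'm lowering.

```bash
python3 -m handwheel '[[[0,0,0],[4,1,9],30],[[0,0,0],[6,0,8],30],[[0,0,0],[6,0,8],30],[[0,0,0],[6,0,7],30],[[0,0,0],[6,0,7],30],[[0,0,0],[6,0,7],30],[[0,0,0],[0,0,0],30],[[0,0,0],[0,0,0],30]]'
python3 - <<'E'
from h import *
s,p,R=st();cc=p+R@[2,0,-12.3];print('cup c',cc.round(1),'rim',cc[2]-33)
E
```

```text
time_s: 18.63
eef_pos: [616.8, 72.6, 46.4]
ee_rot: [[-0.619, -0.573, 0.538], [-0.433, 0.82, 0.375], [-0.655, -0.001, -0.755]]
contact_force: [0.6, 0.6, -0.8]
opening: 0.493
finger_force: 30.0
cup c [609.   67.1  54.4] rim 21.387986846056727
```

```bash
python3 -m handwheel '[[[0,0,0],[2.6,0,3],30],[[0,0,0],[2,0,2.3],30],[[0,0,0],[0.7,0,0.8],30],[[0,0,0],[0,0,0],30],[[0,0,0],[0,0,0],30]]'
```

```text
time_s: 19.05
eef_pos: [616.4, 73.1, 37.4]
ee_rot: [[-0.619, -0.573, 0.537], [-0.433, 0.819, 0.375], [-0.655, -0.0, -0.756]]
contact_force: [-0.3, -0.4, -0.9]
opening: 0.496
finger_force: 30.0
```

```bash
python3 -m handwheel '[[[0,0,0],[0.7,0,0.8],30],[[0,0,0],[0,0,0],30]]' | sed -n '2p;4p'
python3 -m handwheel '[[[0,0,0],[0.7,0,0.8],30],[[0,0,0],[0,0,0],30]]' | sed -n '2p;4p'
python3 -m handwheel '[[[0,0,0],[0.7,0,0.8],30],[[0,0,0],[0,0,0],30]]' | sed -n '2p;4p'
```

```text
eef_pos: [616.3, 73.1, 36.3]
contact_force: [-0.4, 0.6, -1.3]
eef_pos: [616.5, 73.1, 35.9]
contact_force: [-2.8, -1.3, 4.7]
eef_pos: [616.6, 73.2, 35.8]
contact_force: [-9.3, -4.0, 14.6]
```

```bash
python3 -m handwheel '[[[0,0,0],[-0.7,0,-0.8],60],[[0,0,0],[0,0,0],60],[[0,0,0],[0,0,0],60],[[0,0,0],[0,0,0],60],[[0,0,0],[0,0,-20],60],[[0,0,0],[0,0,-35],60],[[0,0,0],[0,0,-40],60],[[0,0,0],[0,0,-40],60]]'
python3 - <<'E'
from h import *
c="wrist";im=cams.capture(c);cv2.imwrite("pics/w7.png",im[:,:,::-1]);
for c in ("wrist","top"):
  if c=="top":cams.capture(c)
  print(c,[(round(d['score'],2),np.round(d['position']),at(c,d['position'],45).round(),at(c,d['position'],23).round()) for d in cams.pinpoint(c,"measure_0_mid")])
print(bot.read_state()['joint_positions'])
E
```

```text
time_s: 20.22
eef_pos: [542.3, 22.6, 137.2]
ee_rot: [[-0.621, -0.574, 0.534], [-0.434, 0.819, 0.376], [-0.653, 0.002, -0.757]]
contact_force: [1.4, -0.2, 0.4]
opening: 0.647
finger_force: 0.0
wrist []
top [(0.63, array([388., 193.]), array([ 566., -258.,   45.]), array([ 571., -262.,   23.]))]
[-0.62959415  0.14724448  2.17614732  0.99292404  0.8313587   2.76820258]
```

View pics/w7.png

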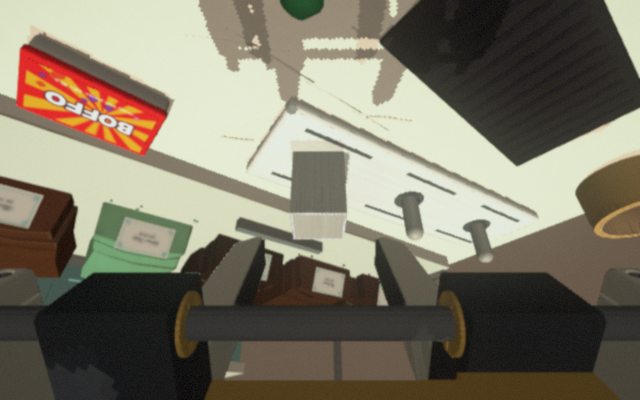

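Measure 1 stands upside down on peg 0 (image 319,195). Next is measure 0.

```bash
cat > p8.py <<'E'
from plan import *
L=Plan();t=.85;az=np.radians(-9.5);u=np.r_[np.cos(az),np.sin(az),0]
g=np.r_[561,-273,25]-5*u;R=tool(az,t,-1);pre=g+(18.8-90)*R[:,2]
L.go(p=[L.p[0]-40,L.p[1]-30,190],n=3,name='clear')
L.go(R=L.R@Ro.from_euler('z',-1.57).as_matrix(),name='roll');L.go(R=L.R@Ro.from_euler('z',-1.57).as_matrix(),name='roll2')
L.go(p=[500,-240,160],name='carry')
L.go(R=tool(np.radians(40),t,-1),name='orient')
L.go(p=pre+[0,0,20],name='lower');L.go(R=R,n=16,name='sweep');L.go(p=pre,name='pre');L.go(p=g+18.8*R[:,2],name='in')
E
python3 p8.py
```

```text
start [544.  21. 138.] [-0.63  0.15  2.18  0.99  0.83  2.77]
clear 3 rows turn [0.0, 0.0, 0.0] shift [1.3, -0.6, -24.0] | at [504.  -9. 190.] q [-0.78  0.    2.16  0.86  1.02  2.84] bad 0.000 dq 0.07 m5 0.89
roll 14 rows turn [0.0, -0.0, -0.112] shift [0.0, 0.0, 0.0] | at [504.  -9. 190.] q [-0.78  0.    2.16  0.86  1.02  1.27] bad 0.000 dq 0.11 m5 1.02
roll2 14 rows turn [-0.0, 0.0, -0.112] shift [0.0, 0.0, 0.0] | at [504.  -9. 190.] q [-0.78  0.    2.16  0.86  1.02 -0.3 ] bad 0.000 dq 0.11 m5 1.02
carry 5 rows turn [0.0, 0.0, 0.0] shift [-24.5, 37.5, -13.2] | at [ 500. -240.  160.] q [-1.13  0.3   1.89  0.76  1.21 -0.54] bad 0.000 dq 0.10 m5 1.07
orient 2 rows turn [0.033, 0.068, -0.031] shift [0.0, 0.0, 0.0] | at [ 500. -240.  160.] q [-1.19  0.39  1.86  0.83  1.33 -0.71] bad 0.000 dq 0.09 m5 1.27
lower 2 rows turn [0.0, 0.0, 0.0] shift [-29.7, 10.0, 17.8] | at [ 503. -263.   92.] q [-1.2   0.52  1.86  0.85  1.25 -0.81] bad 0.000 dq 0.07 m5 1.25
sweep 16 rows turn [-0.041, -0.0, 0.036] shift [0.0, 0.0, 0.0] | at [ 503. -263.   92.] q [-1.11  0.27  2.36  1.68  0.66 -0.88] bad 0.000 dq 0.09 m5 0.66
pre 1 rows turn [0.0, 0.0, 0.0] shift [-15.0, -0.0, 13.2] | at [ 503. -263.   72.] q [-1.11  0.34  2.38  1.78  0.67 -1.  ] bad 0.000 dq 0.12 m5 0.67
in 3 rows turn [0.0, 0.0, 0.0] shift [-0.0, -0.0, 30.0] | at [ 570. -275.   13.] q [-0.95  0.55  2.26  2.07  0.65 -1.19] bad 0.000 dq 0.11 m5 0.65
```

```bash
python3 -m handwheel '[[[0,0,0],[1,0,-24],64],[[0,0,0],[1,0,-24],64],[[0,0,0],[1,0,-24],64],[[0,0,-0.12],[0,0,0],64],[[0,0,-0.12],[0,0,0],64],[[0,0,-0.12],[0,0,0],64],[[0,0,-0.12],[0,0,0],64],[[0,0,-0.12],[0,0,0],64]]' >/dev/null
python3 -m handwheel '[[[0,0,-0.12],[0,0,0],64],[[0,0,-0.12],[0,0,0],64],[[0,0,-0.12],[0,0,0],64],[[0,0,-0.12],[0,0,0],64],[[0,0,-0.12],[0,0,0],64],[[0,0,-0.12],[0,0,0],64],[[0,0,-0.12],[0,0,0],64],[[0,0,-0.12],[0,0,0],64]]' >/dev/null
python3 -m handwheel '[[[0,0,-0.12],[0,0,0],64],[[0,0,-0.12],[0,0,0],64],[[0,0,-0.12],[0,0,0],64],[[0,0,-0.12],[0,0,0],64],[[0,0,-0.12],[0,0,0],64],[[0,0,-0.12],[0,0,0],64],[[0,0,-0.12],[0,0,0],64],[[0,0,-0.12],[0,0,0],64]]' >/dev/null
python3 -m handwheel '[[[0,0,-0.12],[0,0,0],64],[[0,0,-0.12],[0,0,0],64],[[0,0,-0.12],[0,0,0],64],[[0,0,-0.12],[0,0,0],64],[[0,0,-0.12],[0,0,0],64],[[0,0,-0.02],[-24,37,-13],64],[[0,0,0],[-24,37,-13],64],[[0,0,0],[-24,37,-13],64]]' >/dev/null
python3 -m handwheel '[[[0,0,0],[-24,37,-13],64],[[0,0,0],[-24,37,-13],64],[[0.033,0.068,-0.031],[0,0,0],64],[[0.033,0.068,-0.031],[0,0,0],64],[[0,0,0],[-20,7,12],64],[[0,0,0],[-20,7,12],64],[[0,0,0],[-20,6,12],64]]'
python3 -m handwheel '[[[-0.055,0,0.048],[0,0,0],64],[[-0.055,0,0.048],[0,0,0],64],[[-0.055,0,0.048],[0,0,0],64],[[-0.055,0,0.048],[0,0,0],64],[[-0.055,0,0.048],[0,0,0],64],[[-0.055,0,0.048],[0,0,0],64],[[-0.055,0,0.048],[0,0,0],64],[[-0.055,0,0.048],[0,0,0],64]]' >/dev/null
python3 -m handwheel '[[[-0.055,0,0.048],[0,0,0],64],[[-0.055,0,0.048],[0,0,0],64],[[-0.055,0,0.048],[0,0,0],64],[[-0.055,0,0.048],[0,0,0],64],[[0,0,0],[0,0,0],64],[[0,0,0],[0,0,0],64]]'
python3 - <<'E'
from h import *
im=cams.capture("wrist");cv2.imwrite("pics/w8.png",im[:,:,::-1])
E
```

```text
time_s: 23.67
eef_pos: [503.2, -235.3, 90.7]
ee_rot: [[0.507, 0.644, 0.573], [0.421, -0.765, 0.488], [0.752, -0.006, -0.659]]
contact_force: [0.1, 0.9, 0.1]
opening: 0.69
finger_force: 0.0
time_s: 24.83
eef_pos: [503.0, -233.3, 92.2]
ee_rot: [[0.653, -0.171, 0.738], [-0.115, -0.985, -0.127], [0.749, -0.002, -0.663]]
contact_force: [-1.6, -0.3, -0.7]
opening: 0.69
finger_force: 0.0
```

View pics/w8.png

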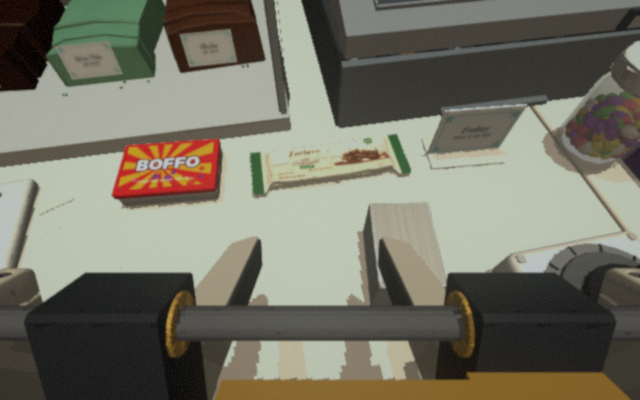

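Measure 0 has been knocked aside; its far edge is now at (370–430,204), further right and nearer the robot. I'm backing off to re-measure it.

```bash
python3 -m handwheel '[[[0,0,0],[0,22,-20],64],[[0,0,0],[0,22,-20],64],[[0,0,0],[0,15,-20],64],[[0,0,0],[0,0,0],64],[[0,0,0],[0,0,0],64]]' |sed -n 2,3p
python3 - <<'E'
from h import *
im=cams.capture("wrist");cv2.imwrite("pics/w9.png",im[:,:,::-1])
for d in cams.silhouettes("wrist","measure_0_mid"):print(round(d['score'],2),np.round(d['extent']))
print(bot.read_state()['joint_positions'])
cv2.imwrite("pics/w9c.png",cv2.resize(im[120:300,200:500,::-1],(800,480),interpolation=cv2.INTER_CUBIC))
E
```

```text
eef_pos: [447.4, -288.4, 133.7]
ee_rot: [[0.651, -0.177, 0.738], [-0.116, -0.984, -0.135], [0.75, 0.002, -0.661]]
0.56 [286. 186.  55.  84.]
0.54 [204. 130. 137.  53.]
[-1.31315408  0.12579056  2.37085497  1.35891011  0.77017839 -0.6685566 ]
```

View pics/w9c.png

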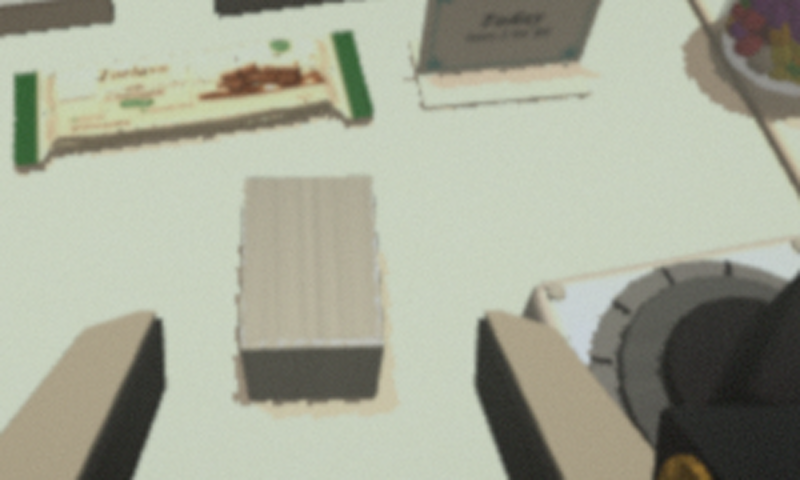

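Top face corners in the crop: near-left (242,347), near-right (384,343), far-right (372,177), far-left (246,178).

Run:
```python
from corners import *; from plan import *
P=np.array([(242,347),(384,343),(372,177),(246,178)])*.375+[200,120]
c,az=face(P);t=.85;R=tool(az,t,-1);u=np.r_[np.cos(az),np.sin(az),0]
L=Plan();g=np.r_[c,25]-5*u;L.go(R=R,n=3);L.go(p=g+(18.8-90)*R[:,2],n=4,name='pre');L.go(p=g+18.8*R[:,2],n=5,name='in')
```

```text
centre [ 519.3 -295.8] len 64 wid 44 az -8.6
start [ 448. -286.  133.] [-1.31  0.13  2.37  1.36  0.77 -0.67]
 3 rows turn [0.006, 0.001, -0.006] shift [0.0, 0.0, 0.0] | at [ 448. -286.  133.] q [-1.32  0.13  2.36  1.34  0.79 -0.68] bad 0.000 dq 0.01 m5 0.78
pre 4 rows turn [0.0, 0.0, 0.0] shift [-9.2, -0.2, 12.5] | at [ 462. -287.   72.] q [-1.28  0.33  2.4   1.61  0.75 -1.  ] bad 0.000 dq 0.08 m5 0.75
in 5 rows turn [0.0, 0.0, 0.0] shift [-0.0, 0.0, 18.0] | at [ 528. -297.   13.] q [-1.1   0.54  2.3   1.93  0.71 -1.19] bad 0.000 dq 0.07 m5 0.71
```

Run:
```python
from corners import *; from plan import *
c=np.array([519.3,-295.8]);az=np.radians(-8.6)
t=.77;R=tool(az,t,-1);u=np.r_[np.cos(az),np.sin(az),0]
L=Plan();g=np.r_[c,30]-4*u;L.go(R=R,n=2);L.go(p=g+(18.8-90)*R[:,2],n=4,name='pre');L.go(p=g+18.8*R[:,2],n=5,name='in')
```

```text
start [ 448. -286.  133.] [-1.31  0.13  2.37  1.36  0.77 -0.67]
 2 rows turn [0.009, -0.039, -0.009] shift [0.0, 0.0, 0.0] | at [ 448. -286.  133.] q [-1.26  0.1   2.31  1.19  0.74 -0.47] bad 0.000 dq 0.10 m5 0.74
pre 4 rows turn [0.0, 0.0, 0.0] shift [-5.7, -0.1, 12.4] | at [ 466. -288.   81.] q [-1.21  0.26  2.33  1.43  0.66 -0.73] bad 0.000 dq 0.07 m5 0.66
in 5 rows turn [0.0, 0.0, 0.0] shift [-0.0, 0.0, 18.0] | at [ 528. -297.   17.] q [-1.05  0.48  2.25  1.78  0.59 -0.98] bad 0.000 dq 0.07 m5 0.59
```

```bash
python3 -m handwheel '[[[0.009,-0.039,-0.009],[0,0,0],64],[[0.009,-0.039,-0.009],[0,0,0],64],[[0,0,0],[-6,0,12.5],64],[[0,0,0],[-6,0,12.5],64],[[0,0,0],[-6,0,12.5],64],[[0,0,0],[-5,0,12.5],64],[[0,0,0],[0,0,0],64],[[0,0,0],[0,0,0],64]]'
python3 - <<'E'
from corners import *; from plan import *
c=np.array([519.3,-295.8]);az=np.radians(-8.6)
t=.77;R=tool(az,t,-1);u=np.r_[np.cos(az),np.sin(az),0]
L=Plan();g=np.r_[c,30]-4*u;L.go(R=R,n=1);L.go(p=g+(18.8-90)*R[:,2],n=1,name='pre');L.go(p=g+18.8*R[:,2],n=5,name='in')
cams.capture("wrist")
for d in cams.pinpoint("wrist","measure_0_mid"):print(round(d['score'],2),np.round(d['position']),at("wrist",d['position'],23).round())
E
```

```text
time_s: 26.07
eef_pos: [466.5, -286.3, 79.9]
ee_rot: [[0.711, -0.148, 0.688], [-0.109, -0.989, -0.1], [0.695, -0.003, -0.719]]
contact_force: [0.5, 0.1, 0.3]
opening: 0.689
finger_force: 0.0
start [ 467. -286.   80.] [-1.2   0.26  2.33  1.43  0.66 -0.72]
 1 rows turn [-0.004, 0.002, -0.001] shift [0.0, 0.0, 0.0] | at [ 467. -286.   80.] q [-1.2   0.26  2.33  1.44  0.66 -0.74] bad 0.000 dq 0.01 m5 0.66
pre 1 rows turn [0.0, 0.0, 0.0] shift [0.9, 1.5, -0.8] | at [ 466. -288.   81.] q [-1.21  0.26  2.33  1.43  0.66 -0.73] bad 0.000 dq 0.01 m5 0.66
in 5 rows turn [0.0, 0.0, 0.0] shift [0.0, 0.0, 18.0] | at [ 528. -297.   17.] q [-1.05  0.48  2.25  1.78  0.59 -0.98] bad 0.000 dq 0.07 m5 0.59
0.85 [322. 210.] [ 520. -298.   23.]
```

```bash
python3 -m handwheel '[[[0,0,0],[0,2,18],64],[[0,0,0],[0,0,18],64],[[0,0,0],[0,0,18],64],[[0,0,0],[0,0,18],64],[[0,0,0],[0,0,17],64],[[0,0,0],[0,0,0],64]]'
python3 -m handwheel '[[[0,0,0],[0,0,0],30],[[0,0,0],[0,0,0],30],[[0,0,0],[0,0,0],30],[[0,0,0],[0,0,0],30],[[0,0,0],[0,0,0],30],[[0,0,0],[0,0,0],30]]' 30
cat > p10.py <<'E'
from p3 import *
s,p,R=st();az=np.radians(-8.6);c=np.r_[519.8,-296.5,23];o=(R.T@(c-p)).round(1);t=np.arccos(-R[2,2]);print('o',o,'t',t)
np.save("o.npy",np.r_[o,np.pi/2-t])
for peg,azd in (((597,180,12),40),((590,293,12),45)):
  print(peg)
  def seq(L,R2,T):
    L.go(p=L.p+[0,0,60],n=4,name='lift')
    L.go(R=tool(np.radians(50),t,-1),n=16,name='sweep')
    L.go(p=L.p+[0,0,100],n=3,name='up')
    L.go(p=[560,peg[1]-20,190],name='carry')
    L.go(R=L.R@Ro.from_euler('z',1.57).as_matrix(),name='roll');L.go(R=L.R@Ro.from_euler('z',1.57).as_matrix(),name='roll2')
    L.go(R=R2,n=3,name='orient');L.go(p=T+[0,0,64],n=3,name='over')
    L.go(p=T+[0,0,2],n=4,name='down')
  place(peg,azd,o,np.pi/2-t,seq=seq)
E
python3 p10.py
```

```text
time_s: 26.67
eef_pos: [528.3, -299.9, 16.7]
ee_rot: [[0.71, -0.149, 0.689], [-0.107, -0.989, -0.104], [0.696, 0.0, -0.718]]
contact_force: [-0.3, 0.1, 0.1]
opening: 0.69
finger_force: 0.0
time_s: 27.17
eef_pos: [526.9, -300.1, 18.4]
ee_rot: [[0.709, -0.151, 0.689], [-0.107, -0.989, -0.106], [0.697, 0.001, -0.717]]
contact_force: [-5.1, 1.8, 7.3]
opening: 0.491
finger_force: 30.0
o [-2.2 -2.5 -8.5] t 0.7713716139559073
(597, 180, 12)
start [ 527. -300.   18.] [-1.06  0.48  2.25  1.76  0.59 -0.97]
lift 4 rows turn [0.0, 0.0, 0.0] shift [10.5, 0.0, -10.8] | at [ 527. -300.   78.] q [-1.06  0.33  2.22  1.49  0.58 -0.64] bad 0.000 dq 0.09 m5 0.58
sweep 16 rows turn [0.045, 0.0, -0.046] shift [0.0, 0.0, 0.0] | at [ 527. -300.   78.] q [-1.12  0.62  1.63  0.71  1.34 -0.76] bad 0.000 dq 0.08 m5 0.63
up 3 rows turn [0.0, 0.0, 0.0] shift [23.2, -0.0, -23.9] | at [ 527. -300.  178.] q [-1.12  0.5   1.55  0.69  1.49 -0.62] bad 0.000 dq 0.05 m5 1.39
carry 7 rows turn [0.0, 0.0, 0.0] shift [39.4, -38.6, 36.0] | at [560. 160. 190.] q [-0.37  0.13  2.06  0.97  0.93 -0.28] bad 0.000 dq 0.16 m5 0.93

[... 1439 characters left out ...]
0.0, 0.112] shift [0.0, 0.0, 0.0] | at [560. 273. 190.] q [-0.09  0.14  2.05  1.02  0.73  1.46] bad 0.000 dq 0.11 m5 0.73
roll2 14 rows turn [0.0, 0.0, 0.112] shift [0.0, 0.0, 0.0] | at [560. 273. 190.] q [-0.09  0.14  2.05  1.02  0.73  3.03] bad 0.000 dq 0.11 m5 0.73
orient 3 rows turn [0.021, -0.009, 0.021] shift [0.0, 0.0, 0.0] | at [560. 273. 190.] q [-0.06  0.12  2.1   1.11  0.64  3.03] bad 0.000 dq 0.03 m5 0.64
over 3 rows turn [0.0, 0.0, 0.0] shift [11.9, -1.5, 30.1] | at [591. 298. 101.] q [0.   0.35 2.11 1.47 0.53 2.65] bad 0.000 dq 0.13 m5 0.53
down 4 rows turn [0.0, 0.0, 0.0] shift [11.1, -0.0, 10.8] | at [591. 298.  39.] q [0.   0.48 2.14 1.76 0.54 2.31] bad 0.000 dq 0.09 m5 0.53
```

```bash
python3 -m handwheel '[[[0,0,0],[10.5,0,-11],30],[[0,0,0],[10.5,0,-11],30],[[0,0,0],[10.5,0,-11],30],[[0,0,0],[10.5,0,-11],30],[[0.045,0,-0.046],[0,0,0],30],[[0.045,0,-0.046],[0,0,0],30],[[0.045,0,-0.046],[0,0,0],30],[[0.045,0,-0.046],[0,0,0],30]]' | tail -2
python3 -m handwheel '[[[0.06,0,-0.061],[0,0,0],30],[[0.06,0,-0.061],[0,0,0],30],[[0.06,0,-0.061],[0,0,0],30],[[0.06,0,-0.061],[0,0,0],30],[[0.06,0,-0.061],[0,0,0],30],[[0.06,0,-0.061],[0,0,0],30],[[0.06,0,-0.061],[0,0,0],30],[[0.06,0,-0.061],[0,0,0],30]]' 
python3 -m handwheel '[[[0.06,0,-0.061],[0,0,0],30],[[0,0,0],[23,0,-24],30],[[0,0,0],[23,0,-24],30],[[0,0,0],[23,0,-24],30],[[0,0,0],[28,-29,26],30],[[0,0,0],[28,-29,26],30],[[0,0,0],[28,-29,26],30],[[0,0,0],[28,-29,26],30]]' 
python3 -m handwheel '[[[0,0,0],[28,-29,26],30],[[0,0,0],[28,-29,26],30],[[0,0,0],[28,-29,26],30],[[0,0,0],[28,-29,26],30],[[0,0,0],[28,-29,26],30],[[0,0,0],[28,-29,26],30],[[0,0,0],[28,-29,26],30],[[0,0,0],[28,-29,26],30]]'
cat > p11.py <<'E'
from p3 import *
o=np.load("o.npy");t2=o[3];o=np.r_[o[0],0,o[2]];peg=(593,296,12)
s,p,R=st();print('held axis z',(R@[np.sin(np.pi/2-t2),0,np.cos(np.pi/2-t2)]).round(2),s['opening']*93)
def seq(L,R2,T):
    L.go(p=[560,peg[1]-20,190],name='carry')
    if R[:,1]@R2[:,1]<0:
      L.go(R=L.R@Ro.from_euler('z',1.56).as_matrix(),name='roll');L.go(R=L.R@Ro.from_euler('z',1.56).as_matrix(),name='roll2')
    L.go(R=R2,n=3,name='orient');L.go(p=T+[0,0,64],n=3,name='over')
    L.go(p=T+[0,0,2],n=6,name='down')
place(peg,45,o,t2,seq=seq)
E
python3 p11.py
```

```text
opening: 0.49
finger_force: 30.0
time_s: 28.5
eef_pos: [525.8, -300.3, 78.2]
ee_rot: [[0.505, 0.713, 0.486], [0.509, -0.701, 0.5], [0.697, -0.005, -0.717]]
contact_force: [1.1, 0.4, -0.7]
opening: 0.494
finger_force: 30.0
time_s: 29.17
eef_pos: [533.3, -132.9, 181.8]
ee_rot: [[0.462, 0.768, 0.444], [0.548, -0.641, 0.538], [0.697, -0.005, -0.717]]
contact_force: [0.8, 1.1, -0.7]
opening: 0.495
finger_force: 30.0
time_s: 29.83
eef_pos: [548.2, 200.1, 189.5]
ee_rot: [[0.461, 0.768, 0.444], [0.548, -0.641, 0.538], [0.698, -0.005, -0.716]]
contact_force: [0.5, -0.1, -1.4]
opening: 0.491
finger_force: 30.0
held axis z [ 0.64  0.77 -0.03] 45.65681993896981
start [548. 200. 189.] [-0.28  0.11  2.09  1.    0.87 -0.24]
carry 2 rows turn [0.0, 0.0, 0.0] shift [23.7, -19.8, 22.9] | at [560. 276. 190.] q [-0.08  0.15  2.05  1.02  0.73 -0.11] bad 0.000 dq 0.10 m5 0.73
roll 13 rows turn [0.0, -0.0, 0.12] shift [0.0, 0.0, 0.0] | at [560. 276. 190.] q [-0.08  0.15  2.05  1.02  0.73  1.45] bad 0.000 dq 0.12 m5 0.73
roll2 14 rows turn [0.0, 0.0, 0.111] shift [0.0, 0.0, 0.0] | at [560. 276. 190.] q [-0.08  0.15  2.05  1.02  0.73  3.01] bad 0.000 dq 0.11 m5 0.73
orient 3 rows turn [0.022, -0.009, 0.027] shift [0.0, 0.0, 0.0] | at [560. 276. 190.] q [-0.06  0.12  2.1   1.11  0.64  3.03] bad 0.000 dq 0.03 m5 0.64
over 3 rows turn [0.0, 0.0, 0.0] shift [11.4, -3.1, 30.6] | at [596. 299. 101.] q [0.01 0.35 2.09 1.47 0.53 2.66] bad 0.000 dq 0.13 m5 0.53
down 6 rows turn [0.0, 0.0, 0.0] shift [7.4, -0.0, 7.2] | at [596. 299.  39.] q [0.01 0.49 2.13 1.75 0.54 2.33] bad 0.000 dq 0.06 m5 0.53
```

```bash
python3 -m handwheel '[[[0,0,0],[23.7,-20,23],30],[[0,0,0],[23.7,-20,23],30],[[0,0,0.12],[0,0,0],30],[[0,0,0.12],[0,0,0],30],[[0,0,0.12],[0,0,0],30],[[0,0,0.12],[0,0,0],30],[[0,0,0.12],[0,0,0],30],[[0,0,0.12],[0,0,0],30]]' >/dev/null
python3 -m handwheel '[[[0,0,0.12],[0,0,0],30],[[0,0,0.12],[0,0,0],30],[[0,0,0.12],[0,0,0],30],[[0,0,0.12],[0,0,0],30],[[0,0,0.12],[0,0,0],30],[[0,0,0.12],[0,0,0],30],[[0,0,0.12],[0,0,0],30],[[0,0,0.12],[0,0,0],30]]' >/dev/null
python3 -m handwheel '[[[0,0,0.12],[0,0,0],30],[[0,0,0.12],[0,0,0],30],[[0,0,0.12],[0,0,0],30],[[0,0,0.12],[0,0,0],30],[[0,0,0.12],[0,0,0],30],[[0,0,0.12],[0,0,0],30],[[0,0,0.12],[0,0,0],30],[[0,0,0.12],[0,0,0],30]]' >/dev/null
python3 -m handwheel '[[[0,0,0.12],[0,0,0],30],[[0,0,0.12],[0,0,0],30],[[0,0,0.12],[0,0,0],30],[[0,0,0.12],[0,0,0],30],[[0.022,-0.009,0.027],[0,0,0],30],[[0.022,-0.009,0.027],[0,0,0],30],[[0.022,-0.009,0.027],[0,0,0],30],[[0,0,0],[0,0,0],30]]' >/dev/null
python3 p11.py
python3 - <<'E'
from h import *
c="wrist";im=cams.capture(c);print([(round(d['score'],2),np.round(d['position']),at(c,d['position'],12).round()) for d in cams.pinpoint(c,"peg_0")])
E
```

```text
held axis z [ 0.02  0.02 -1.  ] 45.918913477049664
start [559. 275. 189.] [-0.06  0.12  2.1   1.11  0.64  3.02]
carry 1 rows turn [0.0, 0.0, 0.0] shift [-1.8, -0.1, 0.3] | at [560. 276. 190.] q [-0.06  0.13  2.1   1.11  0.64  3.03] bad 0.000 dq 0.01 m5 0.64
orient 3 rows turn [0.001, -0.0, -0.0] shift [0.0, 0.0, 0.0] | at [560. 276. 190.] q [-0.06  0.12  2.1   1.11  0.64  3.03] bad 0.000 dq 0.00 m5 0.64
over 3 rows turn [0.0, 0.0, 0.0] shift [11.4, -3.1, 30.6] | at [596. 299. 101.] q [0.01 0.35 2.09 1.47 0.53 2.66] bad 0.000 dq 0.13 m5 0.53
down 6 rows turn [0.0, 0.0, 0.0] shift [7.4, -0.0, 7.2] | at [596. 299.  39.] q [0.01 0.49 2.13 1.75 0.54 2.33] bad 0.000 dq 0.06 m5 0.53
[]
```

```bash
python3 -m handwheel '[[[0,0,0],[8,-2.5,23],30],[[0,0,0],[8,-2.5,23],30],[[0,0,0],[8,-2.5,23],30],[[0,0,0],[8,-2,22],30],[[0,0,0],[0,0,0],30],[[0,0,0],[0,0,0],30]]' | head -2
cat > p12.py <<'E'
from p11 import *
c="wrist";im=cams.capture(c);cv2.imwrite("pics/w12.png",im[:,:,::-1]);print([(round(d['score'],2),np.round(d['position']),at(c,d['position'],12).round()) for d in cams.pinpoint(c,"peg_0")])
s,p,R=st();cc=p+R@o;print('cup c',cc.round(1),'foot',proj(c,[cc[0],cc[1],12]).round())
E
python3 p12.py
```

```text
time_s: 33.1
eef_pos: [597.1, 298.9, 102.0]
held axis z [ 0.02  0.02 -1.  ] 45.64688585169289
start [597. 299. 102.] [0.   0.35 2.09 1.45 0.54 2.67]
carry 3 rows turn [0.0, 0.0, 0.0] shift [-11.1, 3.5, -30.6] | at [560. 276. 190.] q [-0.06  0.13  2.1   1.11  0.65  3.03] bad 0.000 dq 0.13 m5 0.56
orient 3 rows turn [0.002, -0.0, 0.0] shift [0.0, 0.0, 0.0] | at [560. 276. 190.] q [-0.06  0.12  2.1   1.11  0.64  3.03] bad 0.000 dq 0.00 m5 0.64
over 3 rows turn [0.0, 0.0, 0.0] shift [11.4, -3.1, 30.6] | at [596. 299. 101.] q [0.01 0.35 2.09 1.47 0.53 2.66] bad 0.000 dq 0.13 m5 0.53
down 6 rows turn [0.0, 0.0, 0.0] shift [7.4, -0.0, 7.2] | at [596. 299.  39.] q [0.01 0.49 2.13 1.75 0.54 2.33] bad 0.000 dq 0.06 m5 0.53
[]
cup c [594.5 295.5 111.7] foot [320. 119.]
```

View pics/w12.png

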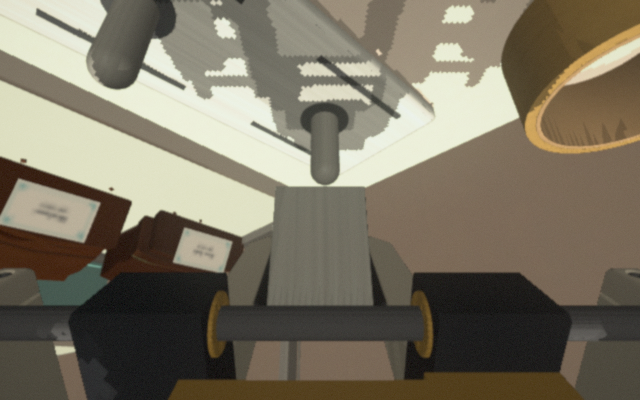

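Peg 2's foot is at (325,120) and the held measure's axis at (320,119), so I shift 3 mm along tool y and lower.

```bash
python3 -m handwheel '[[[0,0,0],[7.4,3,7.2],30],[[0,0,0],[7.4,0,7.2],30],[[0,0,0],[7.4,0,7.2],30],[[0,0,0],[7.4,0,7.2],30],[[0,0,0],[7.4,0,7.2],30],[[0,0,0],[4,0,4],30],[[0,0,0],[0,0,0],30],[[0,0,0],[0,0,0],30]]'
python3 - <<'E'
from h import *
o=np.load("o.npy");s,p,R=st();cc=p+R@np.r_[o[0],0,o[2]];print(cc.round(1))
E
```

```text
time_s: 33.87
eef_pos: [596.0, 300.9, 47.4]
ee_rot: [[-0.49, -0.709, 0.507], [-0.493, 0.705, 0.509], [-0.719, -0.0, -0.695]]
contact_force: [-1.1, 0.4, -0.8]
opening: 0.495
finger_force: 30.0
[592.7 297.7  54.9]
```

```bash
python3 -m handwheel '[[[0,0,0],[2.5,0,2.5],30],[[0,0,0],[2.5,0,2.5],30],[[0,0,0],[0,0,0],30]]' | sed -n '2p;4p'
for i in 1; do python3 -m handwheel '[[[0,0,0],[0.7,0,0.7],30],[[0,0,0],[0,0,0],30]]' | sed -n '2p;4p'; done
python3 -m handwheel '[[[0,0,0],[0.7,0,0.7],30],[[0,0,0],[0,0,0],30]]' | sed -n '2p;4p'
python3 -m handwheel '[[[0,0,0],[0.7,0,0.7],30],[[0,0,0],[0,0,0],30]]' | sed -n '2p;4p'
```

```text
eef_pos: [595.5, 301.0, 39.0]
contact_force: [-0.6, 0.1, -1.0]
eef_pos: [595.7, 301.3, 38.3]
contact_force: [-0.6, -0.0, 2.2]
eef_pos: [596.0, 301.5, 38.2]
contact_force: [-4.5, -2.4, 8.0]
eef_pos: [596.1, 301.6, 38.1]
contact_force: [-9.8, -6.2, 15.5]
```

```bash
python3 -m handwheel '[[[0,0,0],[-0.7,0,-0.7],60],[[0,0,0],[0,0,0],60],[[0,0,0],[0,0,0],60],[[0,0,0],[0,0,0],60],[[0,0,0],[0,0,-20],60],[[0,0,0],[0,0,-35],60],[[0,0,0],[0,0,-40],60],[[0,0,0],[0,0,-40],60]]' | head -2
cat > p13.py <<'E'
from plan import *
L=Plan()
if np.abs(L.R[2,2])<.9:
  L.go(p=L.p+[-40,-40,60],name='clear')
  L.go(R=L.R@Ro.from_euler('z',-1.57).as_matrix(),n=13,name='roll');L.go(R=L.R@Ro.from_euler('z',-1.57).as_matrix(),n=13,name='roll2')
  L.go(R=tool(np.radians(45),0,-1),name='untilt')
L.go(p=[440,-90,230],name='move')
L.go(R=np.array([[0,1,0],[1,0,0],[0,0,-1.]]),name='yaw')
E
python3 p13.py
python3 - <<'E'
from h import *
im=cams.capture("wrist");cv2.imwrite("pics/w13.png",im[:,:,::-1])
E
```

```text
time_s: 35.28
eef_pos: [525.7, 232.1, 130.5]
start [526. 232. 130.] [-0.2   0.17  2.25  1.31  0.67  2.66]
clear 3 rows turn [0.0, 0.0, 0.0] shift [-1.1, 0.1, -27.5] | at [486. 192. 190.] q [-0.36 -0.04  2.27  1.05  0.85  2.86] bad 0.000 dq 0.09 m5 0.72
roll 13 rows turn [0.0, 0.0, -0.121] shift [0.0, 0.0, 0.0] | at [486. 192. 190.] q [-0.36 -0.04  2.27  1.05  0.85  1.29] bad 0.000 dq 0.12 m5 0.85
roll2 13 rows turn [0.0, 0.0, -0.121] shift [0.0, 0.0, 0.0] | at [486. 192. 190.] q [-0.36 -0.04  2.27  1.05  0.85 -0.28] bad 0.000 dq 0.12 m5 0.85
untilt 7 rows turn [-0.001, -0.114, 0.0] shift [0.0, 0.0, 0.0] | at [486. 192. 190.] q [0.16 0.23 1.64 0.   1.27 0.95] bad 0.000 dq 0.26 m5 0.82
move 6 rows turn [0.0, 0.0, 0.0] shift [-38.6, 27.9, -6.6] | at [440. -90. 230.] q [-0.45  0.07  1.74  0.    1.34  0.33] bad 0.000 dq 0.11 m5 1.27
yaw 7 rows turn [0.0, -0.0, -0.112] shift [0.0, 0.0, 0.0] | at [440. -90. 230.] q [-0.45  0.07  1.74  0.    1.34 -0.45] bad 0.000 dq 0.11 m5 1.34
```

View pics/w13.png

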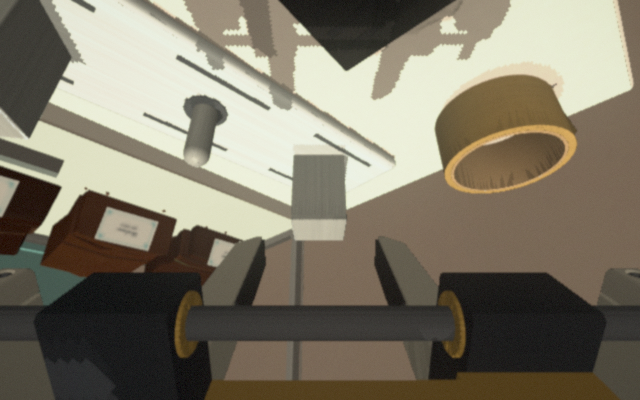

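Measure 0 stands upside down on peg 2 (image 319,195) and peg 1 is empty. That was the 14th picture, so from here I rely on the networks and numbers.

```bash
python3 -m handwheel '[[[0,0,0],[-1,0,-27],60],[[0,0,0],[-1,0,-27],60],[[0,0,0],[-1,0,-27],60],[[0,0,-0.12],[0,0,0],60],[[0,0,-0.12],[0,0,0],60],[[0,0,-0.12],[0,0,0],60],[[0,0,-0.12],[0,0,0],60],[[0,0,-0.12],[0,0,0],60]]' >/dev/null
python3 -m handwheel '[[[0,0,-0.12],[0,0,0],60],[[0,0,-0.12],[0,0,0],60],[[0,0,-0.12],[0,0,0],60],[[0,0,-0.12],[0,0,0],60],[[0,0,-0.12],[0,0,0],60],[[0,0,-0.12],[0,0,0],60],[[0,0,-0.12],[0,0,0],60],[[0,0,-0.12],[0,0,0],60]]' >/dev/null
python3 -m handwheel '[[[0,0,-0.12],[0,0,0],60],[[0,0,-0.12],[0,0,0],60],[[0,0,-0.12],[0,0,0],60],[[0,0,-0.12],[0,0,0],60],[[0,0,-0.12],[0,0,0],60],[[0,0,-0.12],[0,0,0],60],[[0,0,-0.12],[0,0,0],60],[[0,0,-0.12],[0,0,0],60]]' >/dev/null
python3 -m handwheel '[[[0,0,-0.12],[0,0,0],60],[[0,0,-0.12],[0,0,0],60],[[0,0,-0.12],[0,0,0],60],[[0,0,-0.12],[0,0,0],60],[[0,0,-0.12],[0,0,0],60],[[0,-0.066,0],[0,0,0],60],[[0,-0.066,0],[0,0,0],60],[[0,-0.066,0],[0,0,0],60]]' >/dev/null
python3 -m handwheel '[[[0,-0.066,0],[0,0,0],60],[[0,-0.066,0],[0,0,0],60],[[0,-0.066,0],[0,0,0],60],[[0,-0.066,0],[0,0,0],60],[[0,-0.066,0],[0,0,0],60],[[0,-0.066,0],[0,0,0],60],[[0,-0.066,0],[0,0,0],60],[[0,-0.066,0],[0,0,0],60]]' | sed -n 2,3p
python3 -m handwheel '[[[0,-0.066,0],[0,0,0],60],[[0,0,0],[0,0,-20],60],[[0,0,0],[0,0,-20],60],[[0,0,0],[0,0,0],60]]' | sed -n 2,3p
python3 p13.py
cat > see.py <<'E'
from h import *
def sil(c,n,z,k=2):
  for d in cams.silhouettes(c,n)[:k]:
    m=d['pixels'].astype(np.uint8);q,_=cv2.findContours(m,0,2);q=max(q,key=len).reshape(-1,2)
    w=np.array([at(c,v,z)[:2] for v in q],np.float32);print(c,n,round(d['score'],2),np.round(d['extent']),[np.round(v,1) for v in cv2.minAreaRect(w)])
def pin(c,n,z,k=3):
  for d in cams.pinpoint(c,n)[:k]:print(c,n,round(d['score'],2),np.round(d['position']),at(c,d['position'],z).round())
E
python3 - <<'E'
from see import *
cams.capture("wrist");sil("wrist","mat_top",5);pin("wrist","mat_top",5);cams.capture("top");sil("top","mat_top",5);pin("top","mat_top",5);sil("top","scoop_mid",20,1);pin("top","scoop_handle",20,1)
E
```

```text
eef_pos: [487.7, 192.9, 189.5]
ee_rot: [[0.715, 0.698, 0.039], [0.696, -0.716, 0.061], [0.07, -0.016, -0.997]]
eef_pos: [489.9, 192.9, 232.3]
ee_rot: [[0.715, 0.699, -0.001], [0.699, -0.715, 0.018], [0.012, -0.014, -1.0]]
start [490. 193. 232.] [0.15 0.2  1.57 0.02 1.36 0.94]
move 6 rows turn [0.0, 0.0, 0.0] shift [-38.9, 27.9, -0.5] | at [440. -90. 230.] q [-0.46  0.07  1.74  0.02  1.35  0.33] bad 0.000 dq 0.11 m5 1.34
yaw 7 rows turn [-0.001, -0.002, -0.114] shift [0.0, 0.0, 0.0] | at [440. -90. 230.] q [-0.45  0.07  1.74  0.    1.34 -0.45] bad 0.000 dq 0.11 m5 1.34
wrist mat_top 0.94 [242. 141. 144. 165.] [array([442.2, 139.4]), array([202.3, 105.2]), np.float64(85.3)]
wrist mat_top 0.36 [250.   4. 277. 235.] [array([596. , 181.9]), array([101. , 344.7]), np.float64(3.6)]
wrist mat_top 0.7 [327. 231.] [440. 137.   5.]
top mat_top 0.79 [232. 215.  61.  39.] [array([443.9, 134.7]), array([191.4, 104.6]), np.float64(85.1)]
top mat_top 0.58 [258. 234.] [440. 141.   5.]
top scoop_mid 0.53 [232. 216.  62.  39.] [array([442.1, 132.6]), array([189.5, 103.8]), np.float64(85.3)]
top scoop_handle 0.81 [353. 241.] [ 420. -152.   20.]
```

```bash
python3 -m handwheel '[[[0,0,0],[-33,24,0],60],[[0,0,0],[-33,24,0],60],[[0,0,0],[-33,24,0],60],[[0,0,0],[-33,24,0],60],[[0,0,0],[-33,24,0],60],[[0,0,0],[-33,24,0],60],[[0,0,0],[-33,24,0],60],[[0,0,-0.112],[0,0,0],60]]' >/dev/null
python3 -m handwheel '[[[0,0,-0.112],[0,0,0],60],[[0,0,-0.112],[0,0,0],60],[[0,0,-0.112],[0,0,0],60],[[0,0,-0.112],[0,0,0],60],[[0,0,-0.112],[0,0,0],60],[[0,0,-0.112],[0,0,0],60],[[0,0,0],[0,0,0],60],[[0,0,0],[0,0,0],60]]' | sed -n 2,3p
python3 - <<'E'
from see import *
im=cams.capture("wrist");cv2.imwrite("pics/s1.png",im[:,:,::-1]);sil("wrist","scoop_mid",20);pin("wrist","scoop_mid",23.5);pin("wrist","scoop_handle",20)
E
```

```text
eef_pos: [439.8, -89.5, 224.7]
ee_rot: [[0.017, 1.0, -0.006], [1.0, -0.017, 0.017], [0.017, -0.006, -1.0]]
wrist scoop_mid 0.64 [288. 179.  39. 125.] [array([ 420.7, -167.9]), array([161.5,  44.1]), np.float64(89.2)]
wrist scoop_mid 0.97 [304. 248.] [ 419. -174.   24.]
wrist scoop_handle 0.61 [308. 229.] [ 424. -150.   20.]
```

Run:
```python
from see import *
cams.capture("wrist")
d=cams.silhouettes("wrist","scoop_mid")[0];ys,xs=np.nonzero(d['pixels'])
w=np.array([at("wrist",v,20)[:2] for v in zip(xs,ys)])
print(w.min(0).round(),w.max(0).round())
for y in range(-245,-80,12):
  k=w[np.abs(w[:,1]-y)<4]
  if len(k):print(y,k[:,0].min().round(),k[:,0].max().round(),k[:,0].mean().round(1))
from plan import *
L=Plan();L.go(R=np.array([[0,1,0],[1,0,0],[0,0,-1.]]),n=1);L.go(p=[421,-149,100],n=4,name='above');L.go(p=[421,-149,6],n=4,name='down')
```

```text
[ 397. -249.] [443. -87.]
-245 398.0 441.0 418.6
-233 397.0 442.0 420.7
-221 397.0 442.0 419.6
-209 398.0 443.0 420.3
-197 398.0 443.0 420.6
-185 398.0 443.0 420.6
-173 402.0 441.0 421.0
-161 415.0 428.0 421.5
-149 415.0 429.0 422.0
-137 415.0 429.0 422.1
-125 417.0 430.0 423.1
-113 417.0 430.0 422.8
-101 417.0 429.0 422.9
-89 418.0 429.0 423.2
start [440. -90. 225.] [-0.46  0.08  1.74  0.01  1.34 -0.45]
 1 rows turn [-0.006, -0.017, -0.015] shift [0.0, 0.0, 0.0] | at [440. -90. 225.] q [-0.45  0.07  1.75 -0.    1.32 -0.45] bad 0.000 dq 0.01 m5 1.32
above 4 rows turn [0.0, 0.0, 0.0] shift [-14.9, -4.7, 31.2] | at [ 421. -149.  100.] q [-0.59  0.2   1.94 -0.    1.01 -0.59] bad 0.000 dq 0.08 m5 1.01
down 4 rows turn [0.0, 0.0, 0.0] shift [0.0, -0.0, 23.5] | at [ 421. -149.    6.] q [-0.59  0.35  2.03 -0.    0.76 -0.59] bad 0.000 dq 0.06 m5 0.76
```

```bash
python3 -m handwheel '[[[-0.006,-0.017,-0.015],[0,0,0],50],[[0,0,0],[-15,-4.5,31],50],[[0,0,0],[-15,-4.5,31],50],[[0,0,0],[-14,-4.5,31],50],[[0,0,0],[-14,-4.5,31],50],[[0,0,0],[0,0,23],50],[[0,0,0],[0,0,23],50],[[0,0,0],[0,0,20],50]]' >/dev/null
python3 -m handwheel '[[[0,0,0],[0,0,0],50],[[0,0,0],[0,0,0],50]]' | sed -n 2,4p
```

```text
eef_pos: [421.4, -147.0, 34.5]
ee_rot: [[-0.002, 1.0, -0.002], [1.0, 0.002, 0.001], [0.001, -0.002, -1.0]]
contact_force: [-0.5, 0.2, 0.0]
```

```bash
python3 -m handwheel '[[[0,0,0],[-1,0,10],50],[[0,0,0],[0,0,10],50],[[0,0,0],[0,0,8],50],[[0,0,0],[0,0,0],50]]' | sed -n 2,4p
python3 -m handwheel '[[[0,0,0],[0,0,0],0],[[0,0,0],[0,0,0],0],[[0,0,0],[0,0,0],0],[[0,0,0],[0,0,0],0],[[0,0,0],[0,0,0],0],[[0,0,0],[0,0,0],0],[[0,0,0],[0,0,0],0],[[0,0,0],[0,0,0],0]]' 35
python3 -m handwheel '[[[0,0,0],[0,0,-10],0],[[0,0,0],[0,0,-30],0],[[0,0,0],[0,0,-30],0],[[0,0,0],[0,0,-30],0],[[0,0,0],[0,0,0],0]]'
python3 - <<'E'
from plan import *
s,p,_=st();L=Plan();a=np.radians(85.3-89)  # world yaw to give the scoop
off=np.r_[422,-168,0]-[p[0],p[1],0]
W=Ro.from_euler('z',a).as_matrix();T=np.r_[442,139,0]-W@off;R=W@L.R
L.go(p=[T[0],T[1],110],n=8,name='carry');L.go(R=R,n=1,name='yaw');L.go(p=[T[0],T[1],p[2]-85],n=4,name='down')
cams.capture("wrist");
import see;see.sil("wrist","scoop_mid",110,1)
E
```

```text
eef_pos: [422.2, -148.4, 7.0]
ee_rot: [[-0.002, 1.0, 0.0], [1.0, 0.002, 0.0], [0.0, 0.0, -1.0]]
contact_force: [-0.9, -0.3, 0.3]
time_s: 42.87
eef_pos: [422.1, -148.6, 7.1]
ee_rot: [[-0.001, 1.0, 0.0], [1.0, 0.001, 0.0], [0.0, 0.0, -1.0]]
contact_force: [-0.7, -0.6, 2.8]
opening: 0.165
finger_force: 35.0
time_s: 43.28
eef_pos: [425.1, -150.4, 111.8]
ee_rot: [[-0.001, 1.0, 0.008], [1.0, 0.001, -0.005], [-0.005, 0.008, -1.0]]
contact_force: [1.7, -1.1, -1.5]
opening: 0.163
finger_force: 35.0
start [ 425. -150.  112.] [-0.59  0.18  1.92  0.    1.03 -0.59]
carry 8 rows turn [0.0, 0.0, 0.0] shift [38.3, 2.7, 0.1] | at [446. 156. 110.] q [ 0.11  0.23  1.87 -0.01  1.04  0.11] bad 0.000 dq 0.09 m5 1.02
yaw 1 rows turn [0.0, -0.001, 0.065] shift [0.0, 0.0, 0.0] | at [446. 156. 110.] q [ 0.11  0.23  1.87 -0.01  1.04  0.17] bad 0.000 dq 0.07 m5 1.04
down 4 rows turn [0.0, 0.0, 0.0] shift [0.1, -0.2, 20.8] | at [446. 156.  27.] q [ 0.11  0.35  1.96 -0.01  0.83  0.17] bad 0.000 dq 0.05 m5 0.83
wrist scoop_mid 0.62 [291. 143.  60. 239.] [array([ 423.1, -134.6]), array([19.2, 91.2]), np.float64(0.0)]
```

```bash
python3 -m handwheel '[[[0,0,0],[38,2.5,0],0],[[0,0,0],[38,2.5,0],0],[[0,0,0],[38,2.5,0],0],[[0,0,0],[38,2.5,0],0],[[0,0,0],[38,2.5,0],0],[[0,0,0],[38,2.5,0],0],[[0,0,0],[38,2.5,0],0],[[0,0,0],[38,2.5,0],0]]' >/dev/null
python3 -m handwheel '[[[0,0,0.065],[2,0,0],0],[[0,0,0],[0,0,20],0],[[0,0,0],[0,0,20],0],[[0,0,0],[0,0,20],0],[[0,0,0],[0,0,20],0],[[0,0,0],[0,0,0],0],[[0,0,0],[0,0,0],0]]'
python3 - <<'E'
from see import *
cams.capture("wrist");sil("wrist","scoop_mid",35,1);pin("wrist","scoop_mid",40,1);cams.capture("side");pin("side","scoop_mid",40,1);cams.capture("top");sil("top","scoop_mid",35,1)
E
```

```text
time_s: 44.63
eef_pos: [439.4, 157.3, 25.0]
ee_rot: [[0.064, 0.998, -0.006], [0.998, -0.064, -0.0], [-0.001, -0.006, -1.0]]
contact_force: [0.2, 0.1, -1.2]
opening: 0.162
finger_force: 35.0
wrist scoop_mid 0.56 [295. 141.  53. 242.] [array([444. , 173.7]), array([87.4, 17.9]), np.float64(85.5)]
wrist scoop_mid 0.74 [318. 308.] [440. 131.  40.]
side scoop_mid 0.69 [267. 195.] [447. 142.  40.]
top scoop_mid 0.62 [258. 227.  27.  15.] [array([439.3,  98.1]), array([88.5, 44.1]), np.float64(85.6)]
```

```bash
python3 -m handwheel '[[[0,0,0],[0,3,5],0],[[0,0,0],[0,0,5],0],[[0,0,0],[0,0,0],0]]' | sed -n '2p;4p'
python3 -m handwheel '[[[0,0,0],[0,0,2],0],[[0,0,0],[0,0,0],0]]' | sed -n '2p;4p'
python3 -m handwheel '[[[0,0,0],[0,0,1],0],[[0,0,0],[0,0,0],0]]' | sed -n '2p;4p'
```

```text
eef_pos: [444.3, 157.2, 16.2]
contact_force: [-0.5, 1.1, -1.6]
eef_pos: [444.3, 157.3, 14.5]
contact_force: [0.9, -1.0, -1.4]
eef_pos: [444.6, 157.3, 13.8]
contact_force: [-0.9, -0.4, -1.0]
```

```bash
python3 -m handwheel '[[[0,0,0],[0,0,1],0],[[0,0,0],[0,0,0],0]]' | sed -n '2p;4p'
python3 -m handwheel '[[[0,0,0],[0,0,1],0],[[0,0,0],[0,0,0],0]]' | sed -n '2p;4p'
python3 -m handwheel '[[[0,0,0],[0,0,0.5],0],[[0,0,0],[0,0,0],0]]' | sed -n '2p;4p'
```

```text
eef_pos: [444.7, 157.3, 12.9]
contact_force: [-0.1, 0.1, -1.2]
eef_pos: [444.8, 157.4, 12.1]
contact_force: [-0.5, -0.1, 0.3]
eef_pos: [444.9, 157.4, 11.9]
contact_force: [-1.8, 0.5, 4.4]
```

Contact at the expected height. I release, rise and check.

```bash
python3 -m handwheel '[[[0,0,0],[0,0,0],50],[[0,0,0],[0,0,0],50],[[0,0,0],[0,0,0],50],[[0,0,0],[0,0,0],50],[[0,0,0],[0,0,-40],50],[[0,0,0],[0,0,-41],50],[[0,0,0],[0,0,-41],50],[[0,0,0],[0,0,-41],50]]' | sed -n '1,2p;5p'
python3 -m handwheel '[[[0,0,0],[-40,0,-40],50],[[0,0,0],[-40,0,-20],50],[[0,0,0],[-40,0,0],50],[[0,0,0],[-40,0,0],50],[[0,0,0],[0,0,0],50],[[0,0,0],[0,0,0],50]]' | sed -n '1,2p'
python3 - <<'E'
from see import *
im=cams.capture("wrist");sil("wrist","scoop_mid",25,2);sil("wrist","mat_top",5,1);pin("wrist","measure_0_mid",45);cams.capture("top");sil("top","scoop_mid",25,2);pin("top","measure_0_mid",45);pin("top","reset_knob_grip",75);cams.capture("side");pin("side","measure_0_mid",45)
s,p,R=st();print(s['joint_positions'])
E
```

```text
time_s: 46.73
eef_pos: [444.0, 157.2, 176.0]
opening: 0.537
time_s: 47.23
eef_pos: [435.2, 8.9, 222.5]
wrist scoop_mid 0.89 [294.   2.  47. 138.] [array([440.6, 120.6]), array([133. ,  44.8]), np.float64(85.1)]
wrist mat_top 0.74 [270.   1. 100. 148.] [array([440.2, 116.4]), array([154.3, 104. ]), np.float64(85.7)]
top scoop_mid 0.67 [235. 229.  43.  14.] [array([440.1, 112.3]), array([46.2, 61.8]), np.float64(0.3)]
top measure_0_mid 0.64 [206. 180.] [603. 304.  45.]
top reset_knob_grip 0.62 [445. 230.] [ 447. -421.   75.]
side measure_0_mid 0.71 [282. 161.] [600. 286.  45.]
[-2.30839145e-01  4.56860368e-02  1.78150406e+00  2.49770735e-04
  1.31450876e+00 -1.68694517e-01]
```

```bash
python3 -m handwheel '[[[0,0,0],[-40,4,0],50],[[0,0,0],[-40,4,0],50],[[0,0,0],[-40,4,0],50],[[0,0,0],[-40,4,0],50],[[0,0,0],[-40,4,0],50],[[0,0,0],[-40,4,0],50],[[0,0,0],[-40,4,0],50],[[0,0,0],[-40,4,0],50]]' >/dev/null
python3 -m handwheel '[[[0,0,0],[-38,0,0],50],[[0,0,0],[0,0,0],50],[[0,0,0],[0,0,0],50]]' | sed -n '1,3p'
python3 - <<'E'
from see import *
im=cams.capture("wrist");cv2.imwrite("pics/k1.png",im[:,:,::-1]);pin("wrist","reset_knob_grip",75);sil("wrist","reset_knob",70,2)
P=proj("wrist",[448,-420,82]);print(P)
# white pixels within the dark bar, dark bar mask near knob
g=cv2.cvtColor(im,cv2.COLOR_RGB2GRAY);x,y=int(P[0]),int(P[1])
c=g[y-50:y+50,x-60:x+60];print(c[::4,::4])
print(bot.read_state()['joint_positions'])
E
```

```text
time_s: 48.65
eef_pos: [444.0, -350.0, 221.6]
ee_rot: [[0.067, 0.998, -0.001], [0.998, -0.067, 0.001], [0.001, -0.001, -1.0]]
wrist reset_knob 0.83 [307. 223.  47.  57.] [array([ 452.8, -416.3]), array([61.3, 49.3]), np.float64(85.3)]
[327.32852738 259.09403127]
[[216 216 215 214 179 183 211 222 221 223 216 150 131 128 132 114 133 131
  134 121 125 131 203 220 220 224 223 196 222 222]
 [214 216 217 215 183 219 223 221 222 214  98 129 126  99  76  81  89  88
   89  92 105 132 131 153 221 224 223 191 221 224]
 [214 215 214 214 199 219 222 221 191 128 128  97  80  98  96  93  99  98
  105  98  93  74 127 124 157 224 222 194 222 223]
 [215 214 214 216 206 213 221 220 139 131  81  94  96  97  95  94  95  93
   96  96  96  93  84 103 128 210 223 188 222 223]
 [214 214 216 214 212 206 221 159 129  93  93  95  93  70  55  47  49  51
   50  73  96  94  97  84 129 144 222 189 222 221]
 [215 215 215 216 214 199 221  99 105  90  94  87  61  47  55  59  58  58
   60  55  53  92  94  94 113 144 203 180 220 222]
 [214 214 215 215 213 186 209 125 106  93  97  86  44  44  44  51  58  57
   62  53  57
[... 1687 characters left out ...]
0 219 220 219 215 212 209 204 195 182 166 159 154
  135 127 120 123 124 129 139 146 140  38  41  40]
 [116 139 129 120 123 122 129 137 147 156 168 177 187 193 199 205 210 214
  216 218 219 218 218 218 221 219 218  41  40  40]
 [168 213 217 217 217 219 219 219 218 219 220 220 220 220 220 220 221 220
  220 221 220 219 221 220 219 219 219  76  38  39]
 [152 220 220 220 220 220 220 220 220 221 222 218 220 220 219 220 220 219
  220 216 219 219 219 218 219 219 220 145  32  36]
 [110 152 154 152 154 153 157 156 154 156 154 154 156 154 153 155 155 156
  155 153 153 154 155 153 152 152 152 142  41  37]]
[-8.61006224e-01  2.81850099e-01  1.49442996e+00  6.64402544e-04
  1.36637071e+00 -7.98393684e-01]
```

```bash
cat > knob.py <<'E'
from see import *
def look(ctr=(448,-420),save=None,z=58):
    im=cams.capture("wrist");g=cv2.cvtColor(im,cv2.COLOR_RGB2GRAY).astype(int)
    if save:cv2.imwrite(save,im[:,:,::-1])
    P=proj("wrist",[*ctr,z]);ys,xs=np.mgrid[int(P[1])-60:int(P[1])+60,int(P[0])-60:int(P[0])+60]
    xs=xs.ravel();ys=ys.ravel();k=(ys<400)&(ys>=0);xs=xs[k];ys=ys[k];v=g[ys,xs]
    wz=lambda z:np.array([at("wrist",q,z)[:2] for q in zip(xs,ys)])
    W=wz(z);k=(v>78)&(v<112)&(np.hypot(*(W-ctr).T)<45)
    c,_=cv2.findContours(cv2.morphologyEx(np.pad(k.reshape(-1,120).astype(np.uint8),3),cv2.MORPH_OPEN,np.ones((3,3))),0,1);c=max(c,key=cv2.contourArea).reshape(-1,2)-3
    w=np.array([at("wrist",(a+xs[0],b+ys[0]),z)[:2] for a,b in c],np.float32)
    (cx,cy),r=cv2.minEnclosingCircle(w);print('disc',round(cx,1),round(cy,1),'r',round(r,1),'P',P.round())
    W=wz(82);k=(v>120)&(np.hypot(*(W-[cx,cy]).T)<26)
    L=W[k];print('line px',k.sum(),L.mean(0).round(1),L[:40].round().astype(int).tolist())
    W2=wz(82);k=(v<62)&(np.hypot(*(W2-[cx,cy]).T)<28);print('dark rect',cv2.minAreaRect(W2[k].astype(np.float32)))
    return im
if __name__=="__main__":look()
E
python3 knob.py
```

```text
Traceback (most recent call last):
  File "knob.py", line 16, in <module>
    if __name__=="__main__":look()
                            ~~~~^^
  File "knob.py", line 8, in look
    W=wz(z);k=(v>78)&(v<112)&(np.hypot(*(W-ctr).T)<45)
  File "knob.py", line 7, in <lambda>
    wz=lambda z:np.array([at("wrist",q,z)[:2] for q in zip(xs,ys)])
                          ~~^^^^^^^^^^^^^
  File "h.py", line 7, in at
    o,d=ray(c,px,cal);return o+d*(z-o[2])/d[2]
        ~~~^^^^^^^^^^
  File "h.py", line 4, in ray
    k=cal or cams.calibration(c);K=k['intrinsics'];E=k['extrinsics']
             ~~~~~~~~~~~~~~~~^^^
ValueError: time passes only in moves, steps and waits
```

```bash
sed -i 's/^def look/CAL=cams.calibration("wrist")\ndef look/; s/at("wrist",q,z)/at("wrist",q,z,CAL)/; s/at("wrist",(a+xs\[0\],b+ys\[0\]),z)/at("wrist",(a+xs[0],b+ys[0]),z,CAL)/' knob.py; python3 knob.py
```

```text
disc 453.5 -416.1 r 38.3 P [327. 249.]
line px 57 [ 458.4 -435.2] [[456, -427], [457, -427], [458, -427], [456, -428], [457, -428], [458, -428], [459, -428], [457, -429], [458, -430], [459, -430], [460, -430], [458, -431], [459, -431], [460, -431], [461, -431], [458, -432], [460, -432], [461, -432], [462, -432], [459, -433], [460, -433], [462, -433], [463, -433], [460, -434], [461, -434], [462, -434], [464, -434], [461, -435], [462, -436], [463, -436], [464, -436], [466, -436], [462, -437], [463, -437], [464, -437], [465, -437], [467, -437], [464, -438], [465, -438], [466, -438]]
dark rect ((451.9184875488281, -414.0063781738281), (51.4486198425293, 46.598121643066406), 82.79446411132812)
```

```bash
python3 -m handwheel '[[[0,0,0],[-23,3,0],50],[[0,0,0],[-23,3,0],50],[[0,0,0.122],[-23,3,0],50],[[0,0,0.122],[0,0,0],50],[[0,0,0.122],[0,0,0],50],[[0,0,0.122],[0,0,0],50],[[0,0,0.122],[0,0,0],50],[[0,0,0.122],[0,0,0],50]]' >/dev/null
python3 -m handwheel '[[[0,0,0.122],[0,0,0],50],[[0,0,0.122],[0,0,0],50],[[0,0,0.122],[0,0,0],50],[[0,0,0.122],[0,0,0],50],[[0,0,0.122],[0,0,0],50],[[0,0,0.122],[0,0,0],50],[[0,0,0.122],[0,0,0],50],[[0,0,0.122],[0,0,0],50]]' >/dev/null
python3 -m handwheel '[[[0,0,0.122],[0,0,0],50],[[0,0,0.122],[0,0,0],50],[[0,0,0.122],[0,0,0],50],[[0,0,0.122],[0,0,0],50],[[0,0,0.122],[0,0,0],50],[[0,0,0.122],[0,0,0],50],[[0,0,0],[0,0,20],50],[[0,0,0],[0,0,0],50]]'
python3 - <<'E'
from plan import *
a=np.radians(-54);R=np.array([[np.cos(a),np.sin(a),0],[np.sin(a),-np.cos(a),0],[0,0,-1.]])
L=Plan();L.go(R=R,n=1);L.go(p=[451,-419,110],n=3);L.go(p=[451,-419,62],n=2)
from knob import look
look((451,-419),"pics/k2.png")
E
```

```text
time_s: 50.9
eef_pos: [448.6, -415.4, 200.1]
ee_rot: [[0.597, -0.802, -0.002], [-0.802, -0.597, 0.004], [-0.004, -0.0, -1.0]]
contact_force: [-0.0, 1.0, -1.4]
opening: 0.536
finger_force: 0.0
start [ 449. -415.  200.] [-0.93  0.38  1.4   0.    1.36  1.57]
 1 rows turn [-0.0, 0.004, 0.011] shift [0.0, 0.0, 0.0] | at [ 449. -415.  200.] q [-0.93  0.38  1.41  0.    1.35  1.58] bad 0.000 dq 0.01 m5 1.35
 3 rows turn [0.0, 0.0, 0.0] shift [1.4, 0.1, 30.0] | at [ 451. -419.  110.] q [-0.93  0.46  1.51 -0.    1.17  1.58] bad 0.000 dq 0.06 m5 1.17
 2 rows turn [0.0, 0.0, 0.0] shift [0.0, -0.0, 24.0] | at [ 451. -419.   62.] q [-0.93  0.51  1.56 -0.    1.07  1.58] bad 0.000 dq 0.05 m5 1.07
disc 459.4 -432.8 r 37.3 P [320. 185.]
line px 62 [ 462.4 -434.6] [[469, -441], [468, -442], [468, -441], [468, -441], [468, -439], [468, -440], [467, -440], [467, -439], [467, -440], [466, -440], [467, -439], [466, -439], [465, -440], [466, -438], [466, -438], [465, -439], [466, -437], [465, -438], [464, -438], [465, -436], [465, -437], [464, -437], [465, -436], [464, -436], [463, -437], [464, -435], [463, -436], [463, -436], [464, -434], [463, -435], [462, -435], [463, -434], [462, -434], [462, -435], [462, -433], [461, -434], [460, -434], [461, -433], [461, -433], [460, -434]]
dark rect ((456.7377624511719, -429.03662109375), (48.761409759521484, 49.452274322509766), 82.01834106445312)
```

```bash
python3 -m handwheel '[[[0,0,0.01],[1.4,0,30],45],[[0,0,0],[1.4,0,30],45],[[0,0,0],[1.4,0,30],45],[[0,0,0],[0,0,20],45],[[0,0,0],[0,0,20],45],[[0,0,0],[0,0,7],45],[[0,0,0],[0,0,0],45],[[0,0,0],[0,0,0],45]]'
python3 -m handwheel '[[[0,0,0],[0,0,0],0],[[0,0,0],[0,0,0],0],[[0,0,0],[0,0,0],0],[[0,0,0],[0,0,0],0],[[0,0,0],[0,0,0],0],[[0,0,0],[0,0,0],0],[[0,0,0],[0,0,0],0],[[0,0,0],[0,0,0],0]]' 20
```

```text
time_s: 51.62
eef_pos: [452.0, -421.4, 66.4]
ee_rot: [[0.588, -0.809, 0.001], [-0.809, -0.588, -0.0], [0.001, -0.0, -1.0]]
contact_force: [-0.2, -0.3, -0.3]
opening: 0.484
finger_force: 0.0
time_s: 52.28
eef_pos: [451.0, -421.9, 66.1]
ee_rot: [[0.587, -0.809, -0.0], [-0.809, -0.587, -0.001], [0.0, 0.001, -1.0]]
contact_force: [-4.1, -1.8, 4.8]
opening: 0.151
finger_force: 19.5
```

```bash
python3 -m handwheel '[[[0,0,-0.12],[0,0,0],0],[[0,0,-0.12],[0,0,0],0],[[0,0,-0.12],[0,0,0],0],[[0,0,-0.12],[0,0,0],0],[[0,0,-0.12],[0,0,0],0],[[0,0,-0.12],[0,0,0],0]]' 25 | sed -n '2,6p'
python3 -m handwheel '[[[0,0,-0.12],[0,0,0],0],[[0,0,-0.12],[0,0,0],0],[[0,0,-0.12],[0,0,0],0],[[0,0,-0.12],[0,0,0],0],[[0,0,-0.12],[0,0,0],0],[[0,0,-0.12],[0,0,0],0]]' | sed -n '2,6p'
```

```text
eef_pos: [449.8, -423.6, 66.1]
ee_rot: [[0.977, -0.215, -0.002], [-0.215, -0.977, -0.003], [-0.001, 0.004, -1.0]]
contact_force: [-8.7, -6.9, 4.1]
opening: 0.15
finger_force: 24.7
eef_pos: [450.2, -425.7, 66.2]
ee_rot: [[0.876, 0.482, -0.001], [0.482, -0.876, -0.007], [-0.004, 0.006, -1.0]]
contact_force: [-6.4, -11.6, -1.0]
opening: 0.149
finger_force: 24.7
```

```bash
python3 -m handwheel '[[[0,0,-0.12],[-2.5,3,0],0],[[0,0,-0.12],[0,0,0],0],[[0,0,-0.12],[0,0,0],0],[[0,0,-0.12],[0,0,0],0],[[0,0,-0.12],[0,0,0],0],[[0,0,-0.12],[0,0,0],0],[[0,0,-0.12],[0,0,0],0],[[0,0,-0.12],[0,0,0],0]]' | sed -n '2,6p'
python3 -m handwheel '[[[0,0,-0.12],[0,0,0],0],[[0,0,-0.12],[0,0,0],0],[[0,0,-0.12],[0,0,0],0],[[0,0,-0.12],[0,0,0],0],[[0,0,-0.12],[0,0,0],0],[[0,0,-0.12],[0,0,0],0]]' | sed -n '2,6p'
python3 -c "
from bench import bot;s=bot.read_state();print(s['torque'],s['joint_positions'])"
```

```text
eef_pos: [452.4, -427.4, 66.1]
ee_rot: [[0.108, 0.994, 0.004], [0.994, -0.108, -0.004], [-0.004, 0.005, -1.0]]
contact_force: [2.7, -6.5, -0.7]
opening: 0.147
finger_force: 24.7
eef_pos: [454.4, -426.9, 66.2]
ee_rot: [[-0.574, 0.819, 0.007], [0.819, 0.574, -0.004], [-0.007, 0.004, -1.0]]
contact_force: [9.9, -2.4, -2.0]
opening: 0.146
finger_force: 24.7
[-5.17615296e-01 -1.80288555e+00  1.12607099e-03] [-0.93506269  0.51497139  1.54641263  0.00422375  1.0726373  -1.54820657]
```

```bash
python3 -m handwheel '[[[0,0,-0.12],[-2,1,0],0],[[0,0,-0.12],[0,0,0],0],[[0,0,-0.12],[0,0,0],0],[[0,0,-0.12],[0,0,0],0],[[0,0,-0.12],[0,0,0],0],[[0,0,-0.12],[0,0,0],0],[[0,0,-0.12],[0,0,0],0],[[0,0,-0.06],[0,0,0],0]]' | sed -n '2,6p'
python3 -m handwheel '[[[0,0,0],[0,0,0],0],[[0,0,0],[0,0,0],0]]' | sed -n '2,6p'
python3 -c "
from bench import bot;s=bot.read_state();print(s['torque'],s['joint_positions'])"
```

```text
eef_pos: [455.8, -424.6, 66.2]
ee_rot: [[-0.998, 0.059, 0.005], [0.059, 0.998, 0.002], [-0.005, 0.002, -1.0]]
contact_force: [6.6, 5.5, 4.7]
opening: 0.149
finger_force: 24.7
eef_pos: [455.7, -424.6, 66.1]
ee_rot: [[-0.998, 0.064, 0.005], [0.064, 0.998, 0.002], [-0.005, 0.002, -1.0]]
contact_force: [7.0, 4.1, 5.2]
opening: 0.147
finger_force: 24.7
[ 0.9679439  -1.39179116  0.02950202] [-0.93204787  0.51718834  1.54263408  0.00597459  1.07988265 -2.44117564]
```

```bash
for k in 1; do python3 -m handwheel '[[[0,0,-0.06],[0,0,0],0],[[0,0,0],[0,0,0],0]]' | sed -n '3p'; python3 -c "
from bench import bot;s=bot.read_state();print(s['torque'],s['joint_positions'][5])"; done
python3 -m handwheel '[[[0,0,-0.06],[0,0,0],0],[[0,0,0],[0,0,0],0]]' | sed -n '3p'; python3 -c "
from bench import bot;s=bot.read_state();print(s['torque'],s['joint_positions'][5])"
python3 -m handwheel '[[[0,0,-0.06],[0,0,0],0],[[0,0,0],[0,0,0],0]]' | sed -n '3p'; python3 -c "
from bench import bot;s=bot.read_state();print(s['torque'],s['joint_positions'][5])"
```

```text
ee_rot: [[-1.0, 0.002, 0.005], [0.002, 1.0, 0.002], [-0.005, 0.002, -1.0]]
[ 1.10877093 -1.42421813  0.02286623] -2.5037034609878632
ee_rot: [[-0.998, -0.057, 0.005], [-0.057, 0.998, 0.002], [-0.005, 0.002, -1.0]]
[ 1.02797819 -1.23856594 -0.40763896] -2.5630451013562907
ee_rot: [[-0.993, -0.117, 0.005], [-0.117, 0.993, 0.002], [-0.005, 0.002, -1.0]]
[ 0.9987594  -1.13289969 -0.60410735] -2.6227960538771975
```

```bash
python3 -m handwheel '[[[0,0,0],[0,0,0],45],[[0,0,0],[0,0,0],45],[[0,0,0],[0,0,0],45],[[0,0,0],[0,0,0],45],[[0,0,0],[0,0,0],45],[[0,0,0],[0,0,-30],45],[[0,0,0],[0,0,-40],45],[[0,0,0],[0,0,-40],45]]' | sed -n '1,2p;4,6p'
python3 -m handwheel '[[[0,0,0],[0,0,-30],45],[[0,0,0],[0,0,0],45],[[0,0,0],[0,0,0],45]]' | sed -n '2,3p'
python3 - <<'E'
from knob import look
from see import *
look((455,-424),"pics/k3.png")
sil("wrist","reset_knob",70,1)
cams.capture("top");pin("top","measure_0_mid",45);pin("top","scoop_mid",28,1);sil("top","measure_0_mid",78,3)
cams.capture("side");pin("side","measure_0_mid",45);sil("side","measure_0_mid",45,3);sil("side","scoop_mid",25,1)
E
```

```text
time_s: 56.45
eef_pos: [451.8, -425.5, 175.3]
contact_force: [0.6, -1.5, -0.3]
opening: 0.482
finger_force: 0.0
eef_pos: [453.4, -427.3, 207.9]
ee_rot: [[-0.993, -0.115, 0.003], [-0.115, 0.993, -0.004], [-0.003, -0.004, -1.0]]
disc 457.8 -456.2 r 17.5 P [322. 190.]
line px 977 [ 463.4 -467.5] [[435, -468], [435, -467], [436, -470], [436, -469], [436, -469], [436, -468], [436, -467], [437, -471], [437, -470], [437, -469], [437, -469], [437, -468], [437, -467], [438, -473], [438, -472], [438, -471], [438, -470], [438, -469], [438, -468], [438, -468], [437, -467], [439, -474], [439, -473], [439, -472], [439, -471], [439, -470], [439, -469], [439, -468], [438, -467], [438, -467], [440, -475], [440, -475], [440, -474], [440, -473], [440, -472], [440, -471], [440, -470], [440, -469], [439, -468], [439, -467]]
dark rect ((449.005126953125, -440.13836669921875), (45.77680206298828, 19.22292137145996), 25.34772491455078)
wrist reset_knob 0.74 [297. 156.  50.  60.] [array([ 446.3, -424.7]), array([49.5, 53.4]), np.float64(54.9)]
top measure_0_mid 0.8 [208. 180.] [604. 297.  45.]
top measure_0_mid 0.56 [341. 169.] [ 640. -115.   45.]
top scoop_mid 0.74 [256. 236.] [433. 144.  28.]
top measure_0_mid 0.68 [194. 169.  24.  23.] [array([587.9, 294.6]), array([68.6, 48.6]), np.float64(46.1)]
side measure_0_mid 0.71 [280. 159.] [603. 303.  45.]
side measure_0_mid 0.41 [318. 190.] [598.  57.  45.]
side measure_0_mid 0.68 [257. 192.  29.  31.] [array([428.8,  85.1]), array([170.8,  47.1]), np.float64(81.6)]
side measure_0_mid 0.6 [275. 150.  14.  21.] [array([591.8, 294.7]), array([141.4,  53.5]), np.float64(56.7)]
side measure_0_mid 0.55 [260. 163.  81.  45.] [array([566.6, 129.4]), array([103.2, 338.9]), np.float64(4.1)]
side scoop_mid 0.65 [256. 191.  27.  29.] [array([440.1, 113.4]), array([175.1,  46. ]), np.float64(82.5)]
```

Run:
```python
from h import *
im=cams.capture("wrist");g=cv2.GaussianBlur(cv2.cvtColor(im,cv2.COLOR_RGB2GRAY),(3,3),0);C=cams.calibration("wrist")
c=(452.5,-424)
for th in range(0,360,8):
  v=[int(g[tuple(np.round(proj("wrist",[c[0]+r*np.cos(np.radians(th)),c[1]+r*np.sin(np.radians(th)),82],C)).astype(int)[::-1])]) for r in (10,14,18,22)]
  print(th,v,end='; ')
```

```text
0 [45, 48, 48, 48]; 8 [45, 46, 46, 49]; 16 [45, 44, 47, 54]; 24 [44, 45, 60, 69]; 32 [43, 46, 65, 69]; 40 [43, 44, 66, 69]; 48 [45, 44, 62, 69]; 56 [45, 45, 57, 68]; 64 [45, 45, 55, 67]; 72 [43, 44, 46, 69]; 80 [42, 44, 44, 67]; 88 [44, 44, 45, 64]; 96 [43, 43, 44, 61]; 104 [44, 43, 43, 46]; 112 [45, 44, 43, 46]; 120 [44, 44, 42, 43]; 128 [43, 44, 42, 44]; 136 [42, 43, 40, 41]; 144 [41, 43, 40, 41]; 152 [39, 41, 40, 40]; 160 [40, 39, 39, 40]; 168 [41, 40, 40, 39]; 176 [66, 56, 47, 42]; 184 [87, 97, 95, 74]; 192 [74, 67, 44, 41]; 200 [52, 40, 41, 42]; 208 [40, 41, 39, 41]; 216 [41, 41, 43, 42]; 224 [40, 40, 45, 42]; 232 [40, 43, 46, 46]; 240 [42, 44, 46, 46]; 248 [43, 45, 46, 46]; 256 [41, 45, 45, 48]; 264 [41, 45, 47, 46]; 272 [42, 46, 46, 46]; 280 [41, 45, 47, 49]; 288 [42, 46, 46, 58]; 296 [42, 45, 47, 66]; 304 [43, 46, 47, 65]; 312 [44, 44, 49, 68]; 320 [43, 45, 49, 70]; 328 [44, 43, 53, 70]; 336 [45, 45, 53, 68]; 344 [46, 45, 46, 50]; 352 [46, 46, 47, 48];
```

```bash
python3 -c "
from bench import job;print(job.sign_off())"
```

```text
the job is handed in; nothing more can be done
None
```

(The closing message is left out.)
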